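Lock the medicines away in the bench safe

ROBOT

A 6-joint arm with a two-finger parallel gripper is mounted at the origin on a cart in front of the work surface, level with it; the furniture and walls round the work are solid. World frame = base frame: x ahead of the robot, y to its left, z up, the work surface at z = 0. Lengths are in mm, angles in rad, forces in N, time in s.
With the tool pointing down it reaches from about 400 to 925 mm from the base axis. Payload 12.5 kg.
Tool frame: the origin (TCP) lies at the centre of the arm's flange, where the gripper is bolted on; the fingertips stand 190 mm ahead of it and the grasp point (between the pads) lies 171 mm ahead of it; z points along the fingers, y is the line along which they close (so a half turn about z gives the same grasp; the last joint's range is limited). The gripper opens to 95 mm and grips with 3 to 60 N. Pads are 20 mm wide; open, the fingers measure 119 mm over their backs; the gripper's body (75 mm by 180 mm) begins 59 mm behind the grasp point.
Start: joints at [-1.432, 0.491, 1.559, -0, 1.092, -0.106], TCP at [151.496, -606.361, 404.761] pointing down, gripper open.
Joint ranges: [-3.1, 3.1], [-0.84, 2.19], [0.05, 2.79], [-1.13, 4.28], [0.06, 2.93], [-2.69, 2.69]. Speed limits (rad/s): [2.22, 2.22, 2.79, 3.14, 3.14, 3.14].

INTERFACE

Orientations are given as [roll, pitch, yaw] about the fixed x, y, z axes, in that order (R = Rz(yaw) Ry(pitch) Rx(roll)).
In Python, from cell import env, read_camera, search_frame, cut_out gives the robot as it stands. The module is installed in compiled form; this text tells all that it offers.
- The arm moves only by the tool move_arm, never from a script. Its argument "commands" is a list of rows, each a list of 3 entries, a list of its own where there are three numbers: the shift along the world's x, y, z normalised to -1 to 1, where 1 is 0.03 m, then the turn about the world's z normalised to -1 to 1, where 1 is 0.08 rad, then the opening, from -1 (shut) to 1 (fully open), so that 0 is half open. A call has 1 to 20 rows; each row shifts and turns the commanded pose from where the row before left it; what a row does not reach is not made up. A row lasts 1/12 s, in which the tool goes at most 41.7 mm and 7.16 degrees, less where a joint would pass 70% of its speed; a pose out of reach is approached as far as the arm can. A call with a number of a shift or a turn outside -1 to 1 is refused whole. A call with a gripper value outside its range is refused whole. The fingers move at their own pace and stop on an object; the grip force is fixed at half the most. Time passes only in rows, so rows that do not move let the fingers close. It gives the time, the measured TCP pose, the force, the opening and the grip force at its end, in the units of the state.
- env.state(): the state, without advancing time (a new reading comes with each control period).
- read_camera(name): name is "scene" or "top"; returns a dict with "image" (420x560x3 uint8, red, green, blue), "fx", "fy", "cx", "cy" (pixels), "rvec" (rotation vector, rad) and "tvec" (3), from world to camera coordinates, as OpenCV has them. Camera axes: x right, y down, z forward; pixel columns grow to the right and rows downward; lengths in mm; the calibration is good to about 2 mm. A picture is of the moment at which its call begins. There is no depth.
- env.job_done(): hands the job in; it is judged then, once.
Trained networks look in a picture, given as the dict that the camera call returned (one of the last four; its "shot" number tells which), for a name from the list of things; names that differ only in an ending like _2 or _b are one class to them, and where a whole thing is asked for, a point or a joint stands for the part that bears it (a point fixed in the world has none). Each returns a list of dicts, best first, with "confidence" (0 to 1); they miss things now and then, are a little off and sometimes report something else, mostly with a low value. They report only what shows in the picture. A call takes as long as a camera call.
- search_frame(thing, picture): "at" ([column, row] in pixels, amid what is visible of it).
- cut_out(thing, picture): "region" (420x560 bool, what is visible of it) and "at" ([column, row] in pixels, amid what is visible of it).
The state is a dict: "t": time; "joints": joint angles; "qvel": joint speeds; "tau": joint torques, N m; "eef_pos": TCP position; "tcp_rot": TCP orientation; "ft_force": force on the tool from outside, world axes, zero at the start; "moment": the same for the moment, N m; "opening": opening from 0.0 (shut) to 1.0 (fully open); "grip_force": force on a finger pad.
Only numpy, scipy, OpenCV 4.12 (cv2) and the standard library are available. Lean on these libraries where they do the work, as an engineer would, in place of code of your own. Each camera call takes 0.05 s, during which the arm holds its last target. There are 200 camera calls.

TASK

Lock the medicines that stand in a group left of the safe away in it: lift the orange key off its peg, put it in the lock, turn it anticlockwise as far as it goes and slide the lid fully open, then stand each of them (the orange-and-white carton, and the amber dropper bottle and the yellow-capped bottle if they are there) upright in the well. Slide the lid fully shut, turn the key all the way back, draw it out and hang it on its peg again. Leave the other things on the bench where they are.

Things in the scene. Friction and masses are not known exactly. Their poses are not given: they have to be found in the camera images.
- key_grip (a point): Orange-headed key, 92 mm long, 50 g, loose; hangs bit down on the stand's peg at the start. Site: centre of the solid upper tab of the head, the place to grip: 8 mm thick (x) x 36 mm wide (y) x 30 mm tall (z). Key axes: z along the key from bit to head (up when it hangs or stands in the lock), x through the flat of the head. The eye opens right below the tab.
- key_eye (a point): Centre of the key's eye (opening 20 mm wide, 22 mm tall), on the key's axis, 26 mm below key_grip; axes as key_grip.
- key_tip (a point): Lower end of the key's bit, on its axis, 77 mm below key_grip; axes as key_grip. Upward from here: flat bit 5 mm thick (x) x 20 mm wide (y), to 11 mm, its last 3 mm stepped to 3 x 15 mm; round neck 8 mm thick; at 21 to 26 mm a collar 18 mm wide, then stem and head.
- peg (a point): Point on the axis of the fixed key stand's level steel peg, 6 mm thick, 105 mm above the bench. The peg points to this point's -x from a post (60 mm to +x, 4 mm higher than this axis). Its end, 25 to 30 mm to -x, turns up to 10 mm above the axis. Hung, the key's x lies along the peg and key_eye 8 mm below the axis, anywhere from upturn to post. To unhook raise it 8 to 15 mm, then draw it to -x.
- keyway (a point): Centre of the slot in the safe's fixed brass lock plate (48 mm square, 6 mm thick), at its upper face, 85 mm above the bench; z up, x away from the safe's front. Slot 8.5 mm (x) x 23 mm (y). The key goes in from above, its x along this +x or -x, till the collar rests on the plate, key_tip 21 mm down; only then it turns. Let go, it stands in the lock; turned, it cannot come out.
- cam (a joint): Turn of the lock: 0 = locked (the key goes in and out only here), grows anticlockwise seen from above to its stop at 1.4 rad = unlocked. Friction about 0.03 N m, stays where it is left; the key has up to 0.15 rad of play in it. A red arm under the plate turns with it and at 0 blocks the steel pin on the lid's side.
- safe_lid (a joint): Slide of the safe's white lid: 0 = shut, grows to 0.130 m = fully open; it opens to the safe's +x (away from the robot), takes about 2 N and stays where it is left. Blocked while the lock is near 0, free with the lock at its stop; the lock turns back to 0 only with the lid shut to within 2 mm.
- lid_handle (a point): Centre of the black upright bar on the lid, 12 mm thick (x) x 70 mm (y) x 28 mm tall, 137 mm above the bench; its top is 13 mm above this point, the lid's upper face 15 mm below. Moves with the lid.
- well (a point): Centre of the inner floor of the safe's fixed open-topped well, 6 mm above the bench: 120 mm (x) x 176 mm (y) inside, walls 6 mm thick, tops 114 mm above the bench; z up, x away from the safe's front. The lock is 142 mm to -y. Two 3 mm partitions, 60 mm high, make three bays along x, 56 mm wide, centred at y = -59, 0 and 59 mm, one medicine each; the open lid's front edge is 64 mm to +x of the centre.
- amber_mid (a point): Amber glass dropper bottle, 102 mm tall, 70 g, loose, maybe absent; point at mid-height (51 mm) on its axis, z up. Round body 32 mm wide up to 62 mm height, shoulder, then a black dropper 12 mm wide from 76 mm up. Grip it round the body.
- carton_mid (a point): Orange-and-white upright medicine carton left of the safe (not its twin at the wall), 40 mm (x) x 46 mm (y) x 105 mm tall, 250 g, heavy at its foot, loose, always there; point at its centre, z up.
- yellowcap_mid (a point): Small white bottle with a yellow pointed cap, 88 mm tall, 34 g, loose, maybe absent; point at mid-height (44 mm) on its axis, z up. Round body 29 mm wide up to 65 mm height, cap 22 mm wide at its foot. Grip it round the body.
- micropipette: White and blue pipette lying on the bench behind the medicines, 239 mm long; origin at the centre of its underside. To be left alone.
- stapler: Blue stapler, 122 mm long, behind the lock; origin at the centre of its underside. To be left alone.
- worm_tabs: Green-and-white lying carton 48 x 98 x 66 mm behind the safe's left end, not one of the medicines to lock away; origin at the centre of its underside. To be left alone.
- lab_timer: White lab timer 68 x 62 x 19 mm lying behind the safe; origin at the centre of its underside. To be left alone.

How it is judged:
By the outcome, as a careful person would: the job done as asked, in the order asked, and still so for the second after the job is handed in, with the robot touching nothing.
Of amber, yellowcap only 1 to 2 are there at a start; the rules pass over those that are not, and their reading is None.
At some moment in a run one of carton may be knocked a few centimetres aside while the robot is not near it.
It also fails if it takes over 192 s, if anything falls off the work surface, if the arm or the gripper's body presses on something with over 40 N, if the wrist force passes 120 N, or if a joint passes its speed limit or range.

## Working session

There is one attempt and no reset: what is moved stays moved. The work goes in short steps, Python scripts to look and compute and a tool call to move; the robot and the scene stay as the last step left them, time stands still between calls to the robot, and variables do not carry over. Pictures are saved under pics/ and viewed, at most 14 in all, crops included, and the job is handed in when it is done.

Besides the shell and the picture viewer there is one more tool, called after "Emit:" as name(argument=value, ...) on one line, values as JSON. move_arm: Moves the arm, as the interface text tells. Its arguments: {"type":"object","properties":{"commands":{"type":"array","items":{"type":"array"}}},"required":["commands"]}

```bash
mkdir -p pics
cat > h.py <<'E'
import numpy as np, cv2
from cell import env, read_camera, search_frame, cut_out
def P(c):
    R=cv2.Rodrigues(np.array(c['rvec'],float))[0]; t=np.array(c['tvec'],float).reshape(3); return R,t
def ray(c,uv):
    R,t=P(c); d=R.T@np.array([(uv[0]-c['cx'])/c['fx'],(uv[1]-c['cy'])/c['fy'],1.]); return -R.T@t,d
def onz(c,uv,z):
    o,d=ray(c,uv); return o+d*(z-o[2])/d[2]
def tri(c1,u1,c2,u2):
    o1,d1=ray(c1,u1);o2,d2=ray(c2,u2)
    A=np.stack([d1,-d2],1); s=np.linalg.lstsq(A,o2-o1,rcond=None)[0]
    a=o1+d1*s[0];b=o2+d2*s[1]; return (a+b)/2,np.linalg.norm(a-b)
def proj(c,p):
    R,t=P(c); q=R@np.array(p,float)+t; return np.array([c['fx']*q[0]/q[2]+c['cx'],c['fy']*q[1]/q[2]+c['cy']])
def save(c,n,box=None,s=1):
    im=c['image'][:,:,::-1]
    if box: im=im[box[1]:box[3],box[0]:box[2]]
    if s!=1: im=cv2.resize(im,None,fx=s,fy=s,interpolation=cv2.INTER_CUBIC)
    cv2.imwrite('pics/'+n+'.png',im)
E
python3 - <<'E'
from h import *
np.set_printoptions(precision=1,suppress=True)
S=read_camera('scene');T=read_camera('top')
save(S,'s0',None,1.4);save(T,'t0',None,1.4)
for n,c in(('S',S),('T',T)):
    R,t=P(c);print(n,-R.T@t,c['fx'],R[2])
for k in ['key_grip','keyway','peg','lid_handle','well','amber_mid','carton_mid','yellowcap_mid','micropipette','stapler','worm_tabs','lab_timer']:
    r=[search_frame(k,c)[:3] for c in(S,T)]
    print(k,[[(np.array(x['at']),round(x['confidence'],2)) for x in q] for q in r],tri(S,r[0][0]['at'],T,r[1][0]['at']) if r[0] and r[1] else '')
E
```

```text
S [-142.7  520.7  451.4] 400.28219849951057 [ 0.8 -0.4 -0.4]
T [ 463.2  141.3 1057.5] 427.5352258400257 [ 0.1  0.  -1. ]
key_grip [[(array([364.9, 169. ]), 0.59), (array([308.8, 186.9]), 0.38)], [(array([388.2, 188.3]), 0.63)]] (array([589.8, -99.6,  94.4]), np.float64(2.1940074544946953))
keyway [[(array([308.6, 213. ]), 0.77)], [(array([302.2, 222.5]), 0.62), (array([388.9, 188.8]), 0.47)]] (array([517.4,  99.5,  52.6]), np.float64(12.21915460048855))
peg [[(array([354.7, 161.8]), 0.73), (array([306.9, 190.4]), 0.61)], [(array([376.8, 186.6]), 0.93)]] (array([590.7, -67.8, 118.7]), np.float64(0.5130675395144315))
lid_handle [[(array([308.1, 189.1]), 0.59)], [(array([293.2, 224.5]), 0.8)]] (array([506.2, 116.8, 117.7]), np.float64(0.7707413125611955))
well [[(array([311. , 212.8]), 0.59), (array([307. , 188.7]), 0.18)], [(array([304.3, 222.7]), 0.79)]] (array([516.8,  94.2,  52.1]), np.float64(11.407818149761722))
amber_mid [[], [(array([303. , 222.7]), 0.7), (array([167.7, 272. ]), 0.16)]] 
carton_mid [[(array([191.9, 282. ]), 0.91)], [(array([165.5, 271.6]), 0.73)]] (array([397.2, 407.1,  57.1]), np.float64(8.944325717919762))
yellowcap_mid [[(array([213.1, 257.1]), 0.7)], [(array([199.1, 235.9]), 0.74)]] (array([481.8, 339.3,  34.3]), np.float64(0.939806310349025))
micropipette [[(array([367.7, 169.8]), 0.45)], [(array([142. , 197.1]), 0.86)]] (array([416.2, 262.6, 289.5]), np.float64(356.122066072241))
stapler [[(array([192.9, 281.7]), 0.29)], [(array([360.2, 147.7]), 0.71)]] (array([ 764. ,  115.3, -197.5]), np.float64(406.9777840560618))
worm_tabs [[(array([192.4, 223.2]), 0.82)], [(array([200.4, 177.2]), 0.73), (array([387.2, 191.5]), 0.71)]] (array([622.5, 337.6,  39.8]), np.float64(2.3860804370751283))
lab_timer [[(array([237.8, 221.3]), 0.79), (array([310.8, 214.5]), 0.67)], [(array([249.6, 174. ]), 0.9), (array([291.4, 224.7]), 0.7)]] (array([637.2, 224.4,   7.9]), np.float64(3.575932892885987))
```

View pics/s0.png

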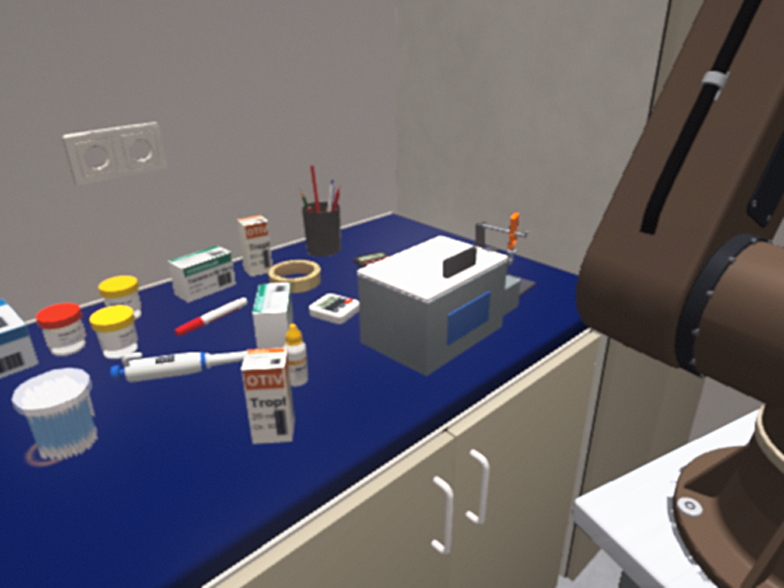

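View pics/t0.png

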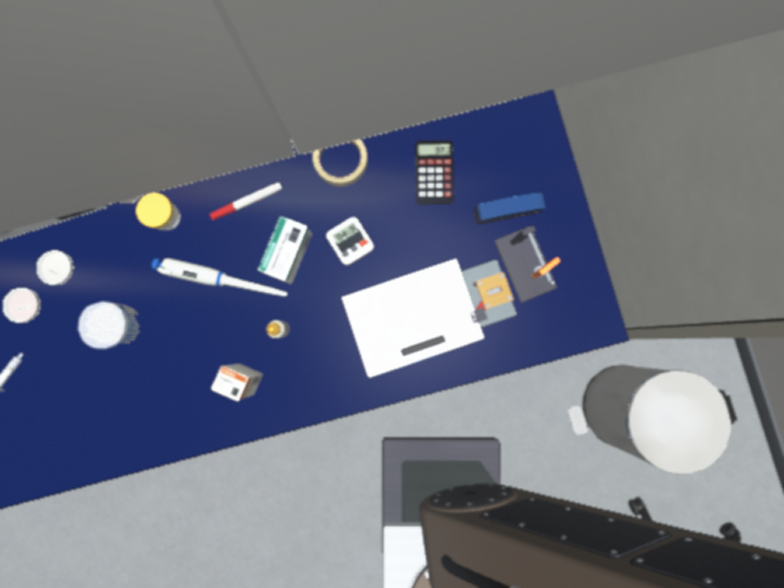

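The top view shows the safe (lid corners near (342,297), (457,260), (483,338), (370,376)), the lock plate at (494,291), the key at (547,267), the yellowcap at (277,329) and the carton at (236,381). There is no amber bottle. I'll zoom in on the lock and the key.

Run:
```python
from h import *
np.set_printoptions(precision=1,suppress=True)
S=read_camera('scene');T=read_camera('top')
a=cv2.resize(T['image'][150:280,235:415],None,fx=4.4,fy=4.4,interpolation=cv2.INTER_CUBIC)
cv2.imwrite('pics/t1.png',a[:,:,::-1])
b=cv2.resize(S['image'][140:240,250:400],None,fx=5,fy=5,interpolation=cv2.INTER_CUBIC)
cv2.imwrite('pics/s1.png',b[:,:,::-1])
for uv in [(342,297),(457,260),(483,338),(370,376)]: print(onz(T,np.array(uv)/1.4,122))
print('slot',onz(T,np.array((494,291))/1.4,85))
for nm,c in(('S',S),('T',T)):
  for k in ['key_grip','carton_mid','yellowcap_mid','lid_handle']:
    for r in cut_out(k,c)[:1]:
        ys,xs=np.nonzero(r['region']); print(nm,k,r['confidence'],len(xs),cv2.minAreaRect(np.stack([xs,ys],1).astype(np.float32)),xs.min(),xs.max(),ys.min(),ys.max())
```

```text
[532.8 224.6 122. ]
[592.   44.1 122. ]
[469.8   4.4 122. ]
[410.5 179.7 122. ]
slot [546.4 -19.7  85. ]
S key_grip 0.55 192 ((366.14996337890625, 168.9499969482422), (6.788225173950195, 36.34529113769531), 8.130102157592773) 362 371 151 187
S carton_mid 0.97 2265 ((191.8443603515625, 281.509765625), (68.1170883178711, 35.929893493652344), 86.42366790771484) 173 210 247 316
S yellowcap_mid 0.89 449 ((212.10877990722656, 253.76661682128906), (39.966033935546875, 13.0816650390625), 78.11134338378906) 204 219 234 274
S lid_handle 0.85 2601 ((309.3679504394531, 191.05572509765625), (39.572784423828125, 99.55635833740234), 67.10945129394531) 257 360 169 213
T key_grip 0.64 5200 ((297.9324951171875, 225.45431518554688), (60.86246109008789, 93.07034301757812), 70.97439575195312) 246 347 186 267
T carton_mid 0.7 670 ((169.11341857910156, 271.9948425292969), (29.648107528686523, 25.68825912475586), 23.96249008178711) 152 186 260 285
T yellowcap_mid 0.71 162 ((198.5, 234.5), (11.0, 15.0), 90.0) 191 206 229 240
T lid_handle 0.77 5377 ((297.82623291015625, 225.1461181640625), (62.23162078857422, 94.37429809570312), 70.97439575195312) 245 347 185 268
```

View pics/t1.png

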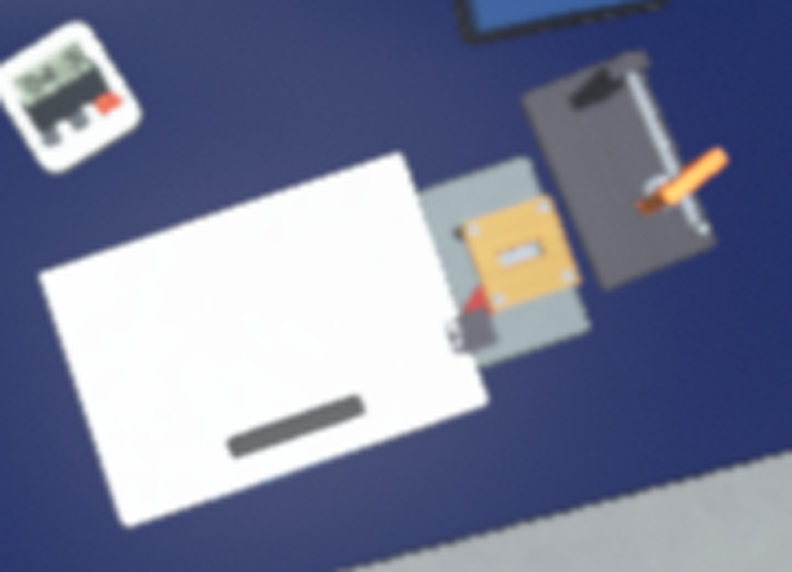

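View pics/s1.png

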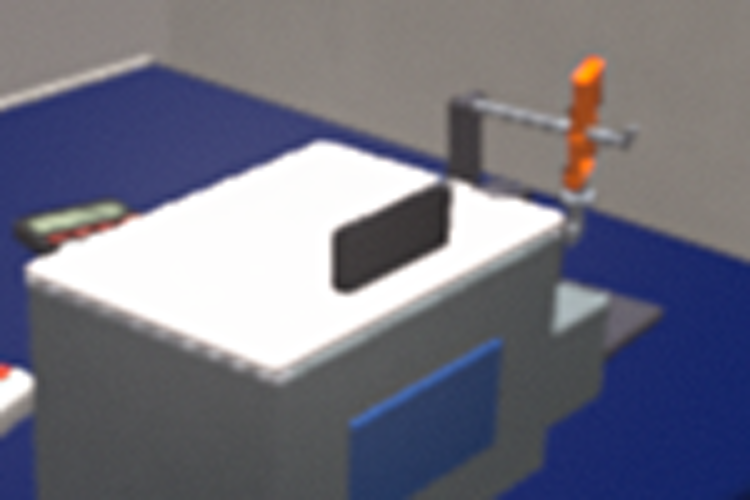

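The lock slot shows at crop (520,254), i.e. (353.2,207.7) in full-picture pixels. The peg runs from (632,75) to its upturned end at (704,228), and the key's tab sits across it at about (695,175). Next I'll compute these poses.

Run:
```python
from h import *
np.set_printoptions(precision=2,suppress=True)
T=read_camera('top');S=read_camera('scene')
f=lambda u,v:np.array([235+u/4.4,150+v/4.4])-0.4
q=lambda u,v,z:onz(T,f(u,v),z)
lid=[q(40,272,122),q(401,154,122),q(488,402,122),q(128,527,122)]
print('lid',np.array(lid))
for a,b in((0,1),(3,2)): d=lid[a]-lid[b];print('yaw y-axis',np.arctan2(-d[0],d[1]),np.linalg.norm(d))
for a,b in((0,3),(1,2)): d=lid[a]-lid[b];print('yaw x-axis',np.arctan2(d[1],d[0]),np.linalg.norm(d))
pl=np.array([q(463,222,85),q(546,197,85),q(580,283,85),q(498,311,85)]);print('plate',pl,pl.mean(0));print('slot',q(520,254,85))
hsv=cv2.cvtColor(T['image'],cv2.COLOR_RGB2HSV)
print('handle ends',q(232,446,150),q(360,404,150))
p0=q(632,75,108);p1=q(704,230,115);print('peg',p0,p1,np.arctan2(*(p0-p1)[1::-1]))
p2=q(690,200,108);print(p2)
m=((hsv[...,0]<14)&(hsv[...,1]>150)&(hsv[...,2]>200)).astype(np.uint8);m[:, :376]=0;m[:,410:]=0;m[:170]=0;m[215:]=0
ys,xs=np.nonzero(m);print('orange T',xs.mean(),ys.mean(),cv2.minAreaRect(np.stack([xs,ys],1).astype(np.float32)))
print('key top ends z138',q(668,190,138),q(724,157,138))
# scene: key
g=lambda u,v:np.array([250+u/5,140+v/5])-0.4
print('key tip S~',g(574,235),'top',g(592,62))
u=[(668+724)/2,(190+157)/2]
print('tri top',tri(S,g(590,62),T,f(*u)))
print('peg end',tri(S,g(630,130),T,f(704,230)),'peg root',tri(S,g(478,100),T,f(632,78)))
st=env.state();print(st['tcp_rot'],st['eef_pos'],st['opening'],st['t'])
```

```text
lid [[534.44 225.91 122.  ]
 [594.48  45.57 122.  ]
 [470.84   3.29 122.  ]
 [408.74 180.98 122.  ]]
yaw y-axis 0.3214059289467463 190.0760172485192
yaw y-axis 0.33619140606288805 188.22297024140994
yaw x-axis 0.3433168429722413 133.48736306635934
yaw x-axis 0.32944858081186706 130.67668281342375
plate [[564.17   9.83  85.  ]
 [577.4  -33.39  85.  ]
 [532.67 -50.35  85.  ]
 [518.    -7.82  85.  ]] [548.06 -20.43  85.  ]
slot [547.61 -19.53  85.  ]
handle ends [449.05 130.23 150.  ] [469.38  68.83 150.  ]
peg [637.56 -73.94 108.  ] [ 557.48 -107.08  115.  ] 0.39229171886551867
[ 573.44 -102.16  108.  ]
orange T 389.14285714285717 190.28571428571428 ((389.2240905761719, 189.81033325195312), (2.076137065887451, 12.041595458984375), 41.633541107177734)
key top ends z138 [574.86 -83.78 138.  ] [ 591.32 -111.62  138.  ]
key tip S~ [364.4 186.6] top [368. 152.]
tri top (array([582.22, -97.45, 141.24]), np.float64(1.4889074783762386))
peg end (array([ 558.15, -107.26,  112.29]), np.float64(1.3102219284467058)) peg root (array([635.79, -73.47, 109.55]), np.float64(0.22757447967764044))
[3.14 0.   0.24] [ 151.49 -606.35  404.77] 0.9994825242758609 1.9
```

Emit:
move_arm(commands=[[[0.42,0.84,0],1,0],[[0.42,0.84,0],1,0],[[0.42,0.84,0],1,0],[[0.42,0.84,0],1,0],[[0.42,0.84,0],1,0],[[0.42,0.84,0],1,0],[[0.42,0.84,0],1,0],[[0.42,0.84,0],1,0],[[0.42,0.84,0],1,0],[[0.42,0.84,0],1,0],[[0.42,0.84,0],1,0],[[0.42,0.84,0],1,0],[[0.42,0.84,0],1,0],[[0.42,0.84,0],1,0],[[0.42,0.84,0],1,0]])

```text
t: 3.15
eef_pos: [340.8, -227.1, 405.0]
tcp_rot: [3.141, 0.0, 1.449]
ft_force: [0.6, -0.5, -0.1]
opening: 0.502
grip_force: 0.0
```

Emit:
move_arm(commands=[[[0.81,0.44,0],0.72,0],[[0.81,0.44,0],0.72,0],[[0.81,0.44,0],0.72,0],[[0.81,0.44,0],0.72,0],[[0.81,0.44,0],0.72,0],[[0.81,0.44,0],0.72,0],[[0.81,0.44,0],0.72,0],[[0.81,0.44,0],0.72,0],[[0.81,0.44,0],0.72,0],[[0.81,0.44,0],0.72,0],[[0,0,0],0,0],[[0,0,0],0,0]])

```text
t: 4.15
eef_pos: [584.0, -95.7, 404.2]
tcp_rot: [-3.141, -0.0, 2.022]
ft_force: [-0.1, -1.0, -0.3]
opening: 0.501
grip_force: 0.0
```

Emit:
move_arm(commands=[[[-0.03,-0.07,-0.8],0,0],[[0,0,-0.8],0,0],[[0,0,-0.6],0,0],[[0,0,-0.5],0,0],[[0,0,-0.4],0,0],[[0,0,-0.14],0,0],[[0,0,0],0,0],[[0,0,0],0,0]])

```text
t: 4.82
eef_pos: [582.3, -98.8, 308.2]
tcp_rot: [3.141, 0.0, 2.02]
ft_force: [0.0, 0.1, -0.7]
opening: 0.497
grip_force: 0.0
```

Run:
```python
from h import *
S=read_camera('scene');T=read_camera('top')
a=cv2.resize(T['image'][130:250,320:460],None,fx=3.5,fy=3.5,interpolation=cv2.INTER_CUBIC)
b=cv2.resize(S['image'][120:220,310:410],None,fx=4.2,fy=4.2,interpolation=cv2.INTER_CUBIC)
c=np.zeros((420,490+420,3),np.uint8);c[:,:490]=a;c[:,490:]=b
c=cv2.resize(c,(790,365));cv2.imwrite('pics/k1.png',c[:,:,::-1])
```

```text
(no output)
```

View pics/k1.png

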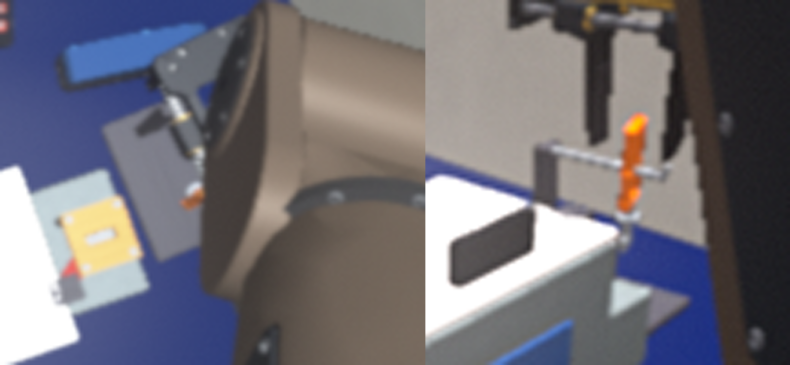

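The fingers straddle the orange tab, above the peg. I'll close them and lift by 11 mm.

Emit:
move_arm(commands=[[[0,0,-0.04],0,-0.3],[[0,0,0],0,-0.5],[[0,0,0],0,-0.7],[[0,0,0],0,-1],[[0,0,0],0,-1],[[0,0,0],0,-1],[[0,0,0],0,-1],[[0,0,0],0,-1],[[0,0,0],0,-1]])

```text
t: 5.67
eef_pos: [582.6, -98.5, 306.3]
tcp_rot: [3.142, -0.0, 2.021]
ft_force: [-0.3, 0.6, 0.4]
opening: 0.084
grip_force: 30.0
```

Emit:
move_arm(commands=[[[0,0,0.13],0,-1],[[0,0,0.13],0,-1],[[0,0,0.13],0,-1],[[0,0,0],0,-1],[[0,0,0],0,-1]])

```text
t: 6.08
eef_pos: [582.6, -98.5, 318.5]
tcp_rot: [3.141, 0.0, 2.021]
ft_force: [-0.8, -0.1, -1.2]
opening: 0.08
grip_force: 30.0
```

Emit:
move_arm(commands=[[[-0.31,-0.127,0],0,-1],[[-0.31,-0.127,0],0,-1],[[-0.31,-0.127,0],0,-1],[[-0.31,-0.127,0],0,-1],[[-0.31,-0.127,0],0,-1],[[-0.31,-0.127,0],0,-1],[[0,0,0],0,-1],[[0,0,0.5],0,-1],[[0,0,0.8],0,-1],[[0,0,0.8],0,-1],[[0,0,0],0,-1]])

```text
t: 7.0
eef_pos: [527.3, -121.5, 385.0]
tcp_rot: [3.137, 0.004, 2.021]
ft_force: [0.9, -0.7, 0.8]
opening: 0.086
grip_force: 30.0
```

Run:
```python
from h import *
S=read_camera('scene')
save(S,'k2',(290,80,430,220),4)
```

```text
(no output)
```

View pics/k2.png

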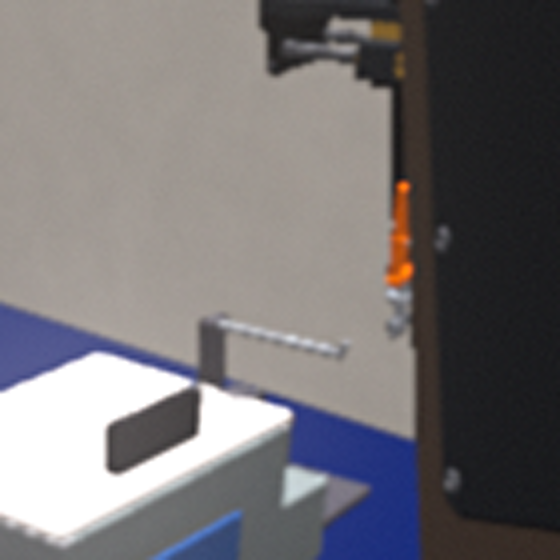

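The key is in the grip and clear of the peg. Next I'll move over the lock.

Emit:
move_arm(commands=[[[0.1,0.56,0],-0.25,-1],[[0.1,0.56,0],-0.25,-1],[[0.12,0.56,0],-0.25,-1],[[0.12,0.56,0],-0.25,-1],[[0.12,0.57,-0.2],-0.25,-1],[[0.12,0.57,-0.2],-0.21,-1],[[0,0,-0.2],0,-1],[[0,0,0],0,-1],[[0,0,0],0,-1]])

```text
t: 7.8
eef_pos: [547.1, -20.3, 362.3]
tcp_rot: [-3.14, -0.001, 1.905]
ft_force: [-0.9, 0.0, -1.7]
opening: 0.081
grip_force: 30.0
```

Run:
```python
from h import *
S=read_camera('scene');T=read_camera('top')
a=cv2.resize(T['image'][140:260,290:430],None,fx=3.5,fy=3.5,interpolation=cv2.INTER_CUBIC)
b=cv2.resize(S['image'][110:210,290:390],None,fx=4.2,fy=4.2,interpolation=cv2.INTER_CUBIC)
c=np.zeros((420,910,3),np.uint8);c[:,:490]=a;c[:,490:]=b
c=cv2.resize(c,(800,369));cv2.imwrite('pics/k3.png',c[:,:,::-1])
st=env.state();e=np.array(st['eef_pos']);print(e,st['tcp_rot'])
for nm,c in(('S',S),('T',T)):
    for k,d in(('grip',-183.3),('tip',-260.3)): print(nm,k,proj(c,e+[0,0,d]))
    print('slot',proj(c,[547.8,-20,85]))
```

```text
[547.16963034 -20.61741575 362.96266813] [-3.14145772e+00 -1.77313594e-05  1.90358788e+00]
S grip [351.48977119 145.27878421]
S tip [349.26244899 177.29087222]
slot [348.3960297  184.27329383]
T grip [360.8731175  203.60044536]
T tip [354.56867807 206.84893557]
slot [352.98783183 207.24556284]
```

View pics/k3.png

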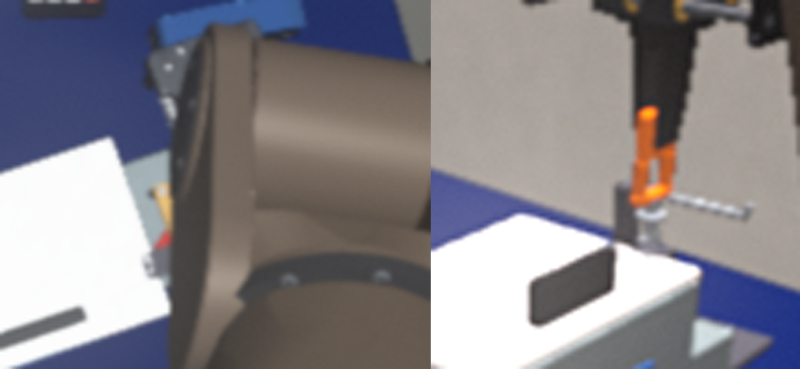

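Emit:
move_arm(commands=[[[0.02,0.02,-0.3],0,-1],[[0,0,-0.2],0,-1],[[0,0,-0.1],0,-1],[[0,0,-0.07],0,-1],[[0,0,-0.07],0,-1],[[0,0,0],0,-1]])

```text
t: 8.4
eef_pos: [547.8, -19.5, 341.3]
tcp_rot: [3.141, 0.0, 1.904]
ft_force: [-1.8, -0.7, 8.7]
opening: 0.08
grip_force: 30.0
```

Run:
```python
from h import *
S=read_camera('scene');st=env.state();print(st['eef_pos'],st['ft_force'],st['moment'],st['tcp_rot'])
save(S,'k4',(310,120,380,200),7)
for z in(-168.3,-198,-238,-260.3):print(proj(S,np.array(st['eef_pos'])+[0,0,z]))
```

```text
[547.78523827 -19.43318837 341.43973182] [-2.72054325  0.00775438  7.07631788] [-0.05733197  0.48409839  0.06644799] [3.14112292e+00 3.61360535e-04 1.90402232e+00]
[350.6994281  148.08873375]
[349.834871   160.63423795]
[348.70803469 176.98565018]
[348.09774682 185.84147808]
```

View pics/k4.png

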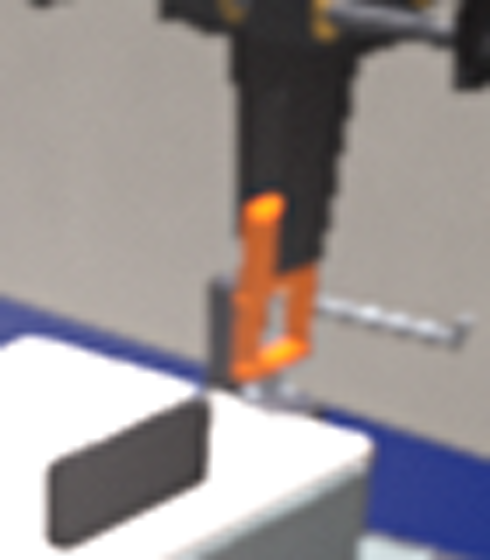

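Emit:
move_arm(commands=[[[-0.011,0.03,0],0,-1],[[-0.011,0.03,0],0,-1],[[0,0,0],0,-1],[[0,0,0],0,-1]])

```text
t: 8.78
eef_pos: [547.5, -17.8, 341.8]
tcp_rot: [3.139, 0.002, 1.904]
ft_force: [-0.7, -1.9, 7.7]
opening: 0.081
grip_force: 30.0
```

Emit:
move_arm(commands=[[[0.011,-0.03,0],0,-1],[[0.011,-0.03,0],0,-1],[[0,0,0],0,-1]])

```text
t: 9.03
eef_pos: [548.0, -19.2, 341.7]
tcp_rot: [3.14, 0.0, 1.904]
ft_force: [-0.1, 2.6, 8.4]
opening: 0.084
grip_force: 30.0
```

Emit:
move_arm(commands=[[[0.011,-0.03,0],0,-1],[[0.011,-0.03,0],0,-1],[[0,0,0],0,-1]])

```text
t: 9.28
eef_pos: [548.6, -21.1, 341.3]
tcp_rot: [3.14, 0.0, 1.904]
ft_force: [-0.1, -1.4, 0.0]
opening: 0.08
grip_force: 30.0
```

Emit:
move_arm(commands=[[[0.011,-0.03,0],0,-1],[[0,0,0],0,-1]])

```text
t: 9.45
eef_pos: [548.8, -22.2, 340.7]
tcp_rot: [-3.142, 0.0, 1.904]
ft_force: [-0.1, 1.1, 0.6]
opening: 0.08
grip_force: 30.0
```

Emit:
move_arm(commands=[[[0,0.01,-0.07],0,-1],[[0,0,-0.07],0,-1],[[0,0,0],0,-1]])

```text
t: 9.7
eef_pos: [548.7, -21.7, 336.0]
tcp_rot: [-3.141, -0.0, 1.904]
ft_force: [0.1, -0.5, -0.4]
opening: 0.08
grip_force: 30.0
```

Emit:
move_arm(commands=[[[0,0,-0.1],0,-1],[[0,0,-0.1],0,-1],[[0,0,-0.1],0,-1],[[0,0,0],0,-1]])

```text
t: 10.03
eef_pos: [548.6, -21.7, 326.9]
tcp_rot: [-3.14, -0.001, 1.904]
ft_force: [-0.5, -0.7, -1.5]
opening: 0.084
grip_force: 30.0
```

Emit:
move_arm(commands=[[[0,0,-0.06],0,-1],[[0,0,0],0,-1]])

```text
t: 10.2
eef_pos: [548.6, -21.7, 325.5]
tcp_rot: [-3.141, -0.0, 1.904]
ft_force: [-1.9, -0.8, -1.8]
opening: 0.085
grip_force: 30.0
```

Emit:
move_arm(commands=[[[0,0,-0.06],0,-1],[[0,0,0],0,-1]])

```text
t: 10.37
eef_pos: [548.7, -21.7, 324.3]
tcp_rot: [-3.141, 0.0, 1.904]
ft_force: [-3.5, 0.1, 2.8]
opening: 0.087
grip_force: 30.0
```

Emit:
move_arm(commands=[[[0,0,-0.05],0,-1],[[0,0,0],0,-1]])

```text
t: 10.53
eef_pos: [548.7, -21.7, 324.1]
tcp_rot: [3.141, 0.001, 1.904]
ft_force: [-6.5, -1.1, 18.7]
opening: 0.082
grip_force: 30.1
```

Emit:
move_arm(commands=[[[0,0,0.025],0,-1],[[0,0,0],0.8,-1],[[0,0,0],0.8,-1],[[0,0,0],0.8,-1],[[0,0,0],0.8,-1],[[0,0,0],0.8,-1],[[0,0,0],0.8,-1],[[0,0,0],0,-1]])

```text
t: 11.2
eef_pos: [548.9, -21.8, 324.2]
tcp_rot: [3.141, 0.001, 2.292]
ft_force: [-3.4, -0.7, 8.4]
opening: 0.082
grip_force: 30.0
```

Emit:
move_arm(commands=[[[0,0,0],0.8,-1],[[0,0,0],0.8,-1],[[0,0,0],0.8,-1],[[0,0,0],0.8,-1],[[0,0,0],0.8,-1],[[0,0,0],0.8,-1],[[0,0,0],0.8,-1],[[0,0,0],0.8,-1],[[0,0,0],0,-1]])

```text
t: 11.95
eef_pos: [549.0, -21.5, 324.3]
tcp_rot: [3.14, 0.002, 2.804]
ft_force: [-2.1, 2.7, 8.0]
opening: 0.08
grip_force: 30.0
```

```bash
python3 -c "
from h import *
st=env.state();print(st['ft_force'],st['moment'],st['tcp_rot'],st['joints'])"
```

```text
[-2.10698806  2.67801152  7.99772304] [ 0.55791812  0.13560434 -0.01736685] [3.14045528e+00 2.03758531e-03 2.80371554e+00] [-1.59504098e-01  4.82860334e-01  1.83314577e+00  1.03320365e-03
  8.23379753e-01 -1.39312595e+00]
```

Emit:
move_arm(commands=[[[0,0,0],0.8,-1],[[0,0,0],0.8,-1],[[0,0,0],0.8,-1],[[0,0,0],0.8,-1],[[0,0,0],0.8,-1],[[0,0,0],0.8,-1],[[0,0,0],0.8,-1],[[0,0,0],0.8,-1],[[0,0,0],0,-1]])

```text
t: 12.7
eef_pos: [549.1, -21.2, 324.3]
tcp_rot: [3.141, 0.003, -2.968]
ft_force: [-1.1, 5.1, 8.8]
opening: 0.079
grip_force: 30.0
```

Emit:
move_arm(commands=[[[0,0,0],0.7,-1],[[0,0,0],0.7,-1],[[0,0,0],0,-1],[[0,0,0],0,-1]])

```text
t: 13.03
eef_pos: [549.0, -21.1, 324.3]
tcp_rot: [3.141, 0.003, -2.859]
ft_force: [-0.8, 6.9, 9.1]
opening: 0.086
grip_force: 30.1
```

```bash
python3 -c "
from h import *
st=env.state();print(st['ft_force'],st['moment'],st['tcp_rot'],st['joints'])"
```

```text
[-0.84678858  6.86090809  9.11017412] [ 1.5882583   0.07625149 -0.08221694] [ 3.14096492e+00  2.55578580e-03 -2.85945946e+00] [-0.15897258  0.4828558   1.83317681  0.00226137  0.82351818 -2.01343813]
```

Emit:
move_arm(commands=[[[0,0,0],0.7,-1],[[0,0,0],0.7,-1],[[0,0,0],0.5,-1],[[0,0,0],0,-1],[[0,0,0],0,-1]])

```text
t: 13.45
eef_pos: [549.1, -21.3, 324.2]
tcp_rot: [3.141, 0.003, -2.708]
ft_force: [-0.7, 5.0, 8.4]
opening: 0.087
grip_force: 30.3
```

```bash
python3 -c "
from h import *
st=env.state();print(st['ft_force'],st['moment'],st['tcp_rot'],st['joints'])
T=read_camera('top');save(T,'k5',(290,150,400,250),6)"
```

```text
[-0.73667686  5.03759039  8.41952451] [ 1.21355616  0.12053343 -0.48051259] [ 3.14146201e+00  2.70837056e-03 -2.70846444e+00] [-0.15927292  0.48290559  1.83310258  0.00220951  0.82341178 -2.16469774]
```

Emit:
move_arm(commands=[[[0,0,0],-0.6,-1],[[0,0,0],-0.6,-1],[[0,0,0],0,-0.5],[[0,0,0],0,0],[[0,0,0],0,0],[[0,0,0],0,0],[[0,0,0.3],0,0],[[0,0,0.7],0,0],[[0,0,0.9],0,0],[[0,0,0.5],0,0],[[0,0,0],0,0]])

```text
t: 14.42
eef_pos: [549.0, -21.8, 399.0]
tcp_rot: [-3.139, 0.005, -2.803]
ft_force: [0.5, 0.4, -0.1]
opening: 0.497
grip_force: 0.0
```

Emit:
move_arm(commands=[[[-0.15,0.2,0],-1,0],[[-0.15,0.2,0],-1,0],[[-0.15,0.2,0],-1,0],[[-0.15,0.2,0],-1,0],[[-0.15,0.2,0],-1,0],[[-0.15,0.2,0],-1,0],[[-0.15,0.2,0],-1,0],[[-0.15,0.2,0],-1,0],[[-0.15,0.2,0],-1,0],[[-0.15,0.2,0],-1,0],[[-0.15,0.2,0],-1,0],[[-0.15,0.2,0],-1,0],[[-0.15,0.2,0],-1,0],[[-0.15,0.2,0],-1,0],[[-0.15,0.2,0],-1,0],[[-0.15,0.2,0],-1,0],[[-0.15,0.2,0],-1,0],[[-0.15,0.2,0],-1,0],[[-0.15,0.2,0],-1,0],[[-0.15,0.2,0],-0.7,0]])

```text
t: 16.08
eef_pos: [458.4, 98.5, 394.9]
tcp_rot: [-3.141, -0.0, 1.9]
ft_force: [0.4, 0.1, -0.1]
opening: 0.501
grip_force: 0.0
```

```bash
python3 -c "
from h import *
st=env.state();print(st['eef_pos'],st['ft_force'],st['moment'],st['tcp_rot'])
S=read_camera('scene');save(S,'k6',(230,100,410,240),4.2)"
```

```text
[458.43710728  98.49210273 394.8860951 ] [ 0.37196727  0.05221548 -0.12675577] [ 0.05190645 -0.16059719  0.00347252] [-3.14094138e+00 -1.62447065e-04  1.89989625e+00]
```

View pics/k6.png

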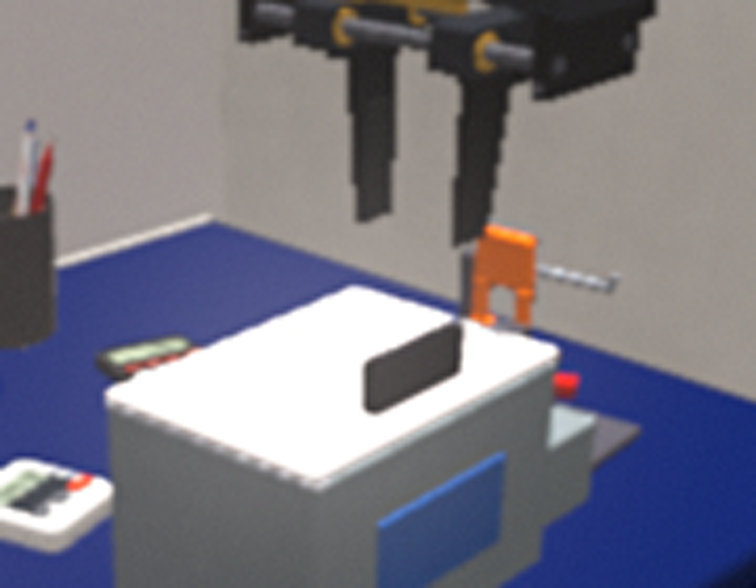

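The key stands turned in the lock with the red arm swung out (575,385), and the fingers are above the handle. I'll grip the handle next.

Emit:
move_arm(commands=[[[0.02,0.03,-0.8],0,0],[[0,0,-0.8],0,0],[[0,0,-0.6],0,0],[[0,0,-0.3],0,0],[[0,0,0],0,-0.5],[[0,0,0],0,-1],[[0,0,0],0,-1],[[0,0,0],0,-1],[[0,0,0],0,-1],[[0,0,0],0,-1]])

```text
t: 16.97
eef_pos: [459.4, 99.2, 320.9]
tcp_rot: [3.141, 0.0, 1.904]
ft_force: [-1.4, -0.4, 1.6]
opening: 0.137
grip_force: 0.5
```

Emit:
move_arm(commands=[[[0.2,0.069,0],0,-1],[[0.3,0.104,0],0,-1],[[0.3,0.104,0],0,-1],[[0.3,0.104,0],0,-1],[[0,0,0],0,-1]])

```text
t: 17.38
eef_pos: [494.7, 111.3, 320.8]
tcp_rot: [3.139, 0.0, 1.904]
ft_force: [0.7, 0.1, 9.4]
opening: 0.123
grip_force: 30.0
```

Emit:
move_arm(commands=[[[0.38,0.131,0],0,-1],[[0.38,0.131,0],0,-1],[[0.38,0.131,0],0,-1],[[0.38,0.131,0],0,-1],[[0.38,0.131,0],0,-1],[[0.38,0.131,0],0,-1],[[0.38,0.131,0],0,-1],[[0.3,0.104,0],0,-1],[[0.1,0.035,0],0,-1],[[0,0,0],0,-1],[[0,0,0],0,-1]])

```text
t: 18.3
eef_pos: [582.9, 141.6, 320.5]
tcp_rot: [-3.133, 0.0, 1.905]
ft_force: [-21.2, -12.8, 18.4]
opening: 0.121
grip_force: 30.0
```

Emit:
move_arm(commands=[[[-0.02,-0.008,0],0,-1],[[0,0,0],0,-0.3],[[0,0,0],0,0],[[0,0,0],0,0],[[0,0,0.8],0,0],[[0,0,0.9],0,0.3],[[0,0,0.9],0,0.3],[[0,0,0],0,0.3]])

```text
t: 18.97
eef_pos: [584.5, 142.5, 403.1]
tcp_rot: [3.134, 0.001, 1.904]
ft_force: [0.1, -0.4, -0.8]
opening: 0.557
grip_force: 0.0
```

Run:
```python
from h import *
np.set_printoptions(precision=1,suppress=True)
S=read_camera('scene');T=read_camera('top')
a=cv2.resize(T['image'][150:300,130:330],None,fx=4,fy=4,interpolation=cv2.INTER_CUBIC)
cv2.imwrite('pics/m1.png',a[:,:,::-1])
for k in ['carton_mid','yellowcap_mid']:
  for nm,c in(('S',S),('T',T)):
    for r in cut_out(k,c)[:2]:
        ys,xs=np.nonzero(r['region']); print(nm,k,round(r['confidence'],2),r['at'],len(xs),xs.min(),xs.max(),ys.min(),ys.max())
```

```text
S carton_mid 0.86 [193.2, 281.0] 2151 173 210 248 316
T carton_mid 0.59 [168.3, 272.7] 605 152 186 261 285
T carton_mid 0.54 [231.8, 168.9] 130 227 314 156 193
S yellowcap_mid 0.83 [212.7, 253.6] 490 204 219 232 275
T yellowcap_mid 0.56 [198.8, 237.0] 159 191 206 229 240
T yellowcap_mid 0.19 [141.2, 198.0] 797 109 203 184 210
```

View pics/m1.png

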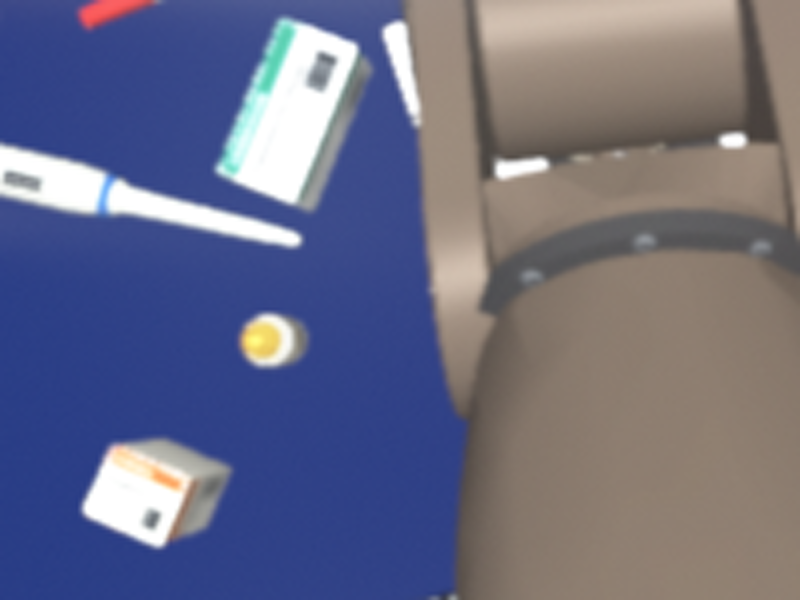

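The carton's top corners are at crop (112,445), (192,485), (160,547) and (83,510). The yellowcap's shoulder is centred near (273,340), and its cap tip is near (258,338).

Run:
```python
from h import *
np.set_printoptions(precision=2,suppress=True)
T=read_camera('top');S=read_camera('scene')
q=lambda u,v,z:onz(T,np.array([130+u/4,150+v/4])-.4,z)
c=np.array([q(112,445,105),q(192,485,105),q(160,547,105),q(83,510,105)]);print(c,c.mean(0))
for a,b in((0,1),(3,2),(0,3),(1,2)): d=c[a]-c[b];print(np.linalg.norm(d),np.arctan2(d[1],d[0]))
print('yc',q(273,340,65),q(258,338,86))
print('scene yc', onz(S,[212,253.7],44),'pip tip',q(300,238,5))
```

```text
[[425.26 416.74 105.  ]
 [403.58 371.79 105.  ]
 [369.76 388.49 105.  ]
 [389.65 431.62 105.  ]] [397.06 402.16 105.  ]
49.898841217862426 1.1214317027637368
47.49026857470164 1.1386338703004864
38.59542158706804 -0.3957842539837493
37.72474958735902 -0.4586062047572488
yc [484.46 336.74  65.  ] [485.1  341.16  86.  ]
scene yc [478.95 341.13  44.  ] pip tip [548.7  333.29   5.  ]
```

Emit:
move_arm(commands=[[[-0.335,0.652,0],0,0.3],[[-0.335,0.652,0],0,0.3],[[-0.335,0.652,0],0,0.3],[[-0.335,0.652,0],0,0.3],[[-0.335,0.652,0],0,0.3],[[-0.335,0.652,0],0,0.3],[[-0.335,0.652,0],0,0.3],[[-0.335,0.652,0],0,0.3],[[-0.335,0.652,-0.5],0,0.3],[[-0.335,0.652,-0.8],0,0.3],[[0,0,-0.8],0,0.3],[[0,0,-0.8],0,0.3],[[0,0,-0.8],0,0.3],[[0,0,-0.8],0,0.3],[[0,0,0],0,0.3],[[0,0,0],0,0.3]])

```text
t: 20.7
eef_pos: [483.1, 337.7, 262.5]
tcp_rot: [-3.139, 0.0, 1.904]
ft_force: [-0.5, 0.4, 0.3]
opening: 0.652
grip_force: 0.0
```

Run:
```python
from h import *
S=read_camera('scene');e=np.array(env.state()['eef_pos']);print(e)
save(S,'y1',(150,150,290,300),4)
for p in([484,338,0],[484,338,65],[484,338,88],e-[0,0,190]):print((proj(S,p)-[150,150])*4)
```

```text
[483.37052603 337.74174985 263.69763478]
[258.26350325 485.3794383 ]
[247.11418597 369.54430276]
[242.96620783 326.44914295]
[246.54006644 353.85661016]
```

View pics/y1.png

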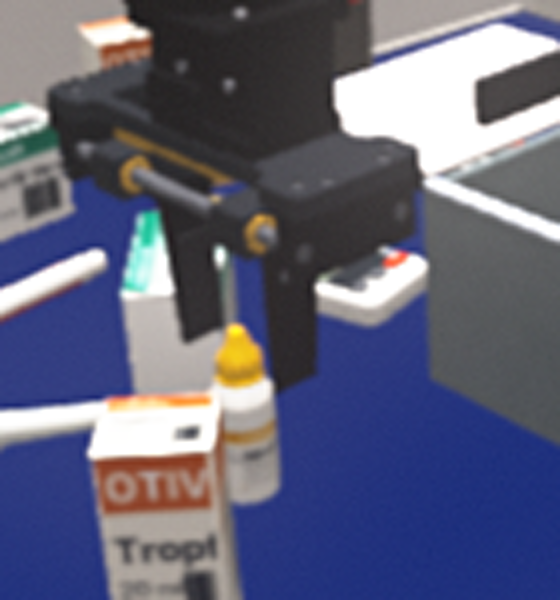

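Emit:
move_arm(commands=[[[0.05,0.08,-0.3],0,0.3],[[0,0,-0.4],0,0.3],[[0,0,-0.22],0,0.3],[[0,0,0],0,0.1],[[0,0,0],0,-0.1],[[0,0,0],0,-0.2],[[0,0,0],0,-0.3],[[0,0,0],0,-0.4],[[0,0,0],0,-0.5],[[0,0,0],0,-0.6],[[0,0,0],0,-0.6],[[0,0,0],0,-0.6]])

```text
t: 21.75
eef_pos: [484.7, 340.1, 236.0]
tcp_rot: [3.141, -0.0, 1.904]
ft_force: [0.6, -0.3, 1.6]
opening: 0.283
grip_force: 30.0
```

Emit:
move_arm(commands=[[[0,0,0.3],0,-0.6],[[0,0,0.7],0,-0.6],[[0,0,0.9],0,-0.6],[[0,0,0.9],0,-0.6],[[0,0,0.9],0,-0.6],[[0,0,0.8],0,-0.6],[[0,-0.3,0],0,-0.6],[[0,-0.6,0],0,-0.6],[[0,-0.8,0],0,-0.6],[[0,-0.8,0],0,-0.6],[[0,-0.8,0],0,-0.6],[[0,-0.8,0],0,-0.6],[[0,-0.8,0],0,-0.6],[[0,-0.8,0],0,-0.6],[[0,-0.8,0],0,-0.6],[[-0.06,-0.7,0],0,-0.6],[[0,-0.4,0],0,-0.6],[[0,-0.17,0],0,-0.6],[[0,0,0],0,-0.6],[[0,0,0],0,-0.6]])

```text
t: 23.42
eef_pos: [482.9, 107.3, 370.7]
tcp_rot: [3.142, -0.0, 1.904]
ft_force: [0.2, -0.2, -0.2]
opening: 0.285
grip_force: 30.0
```

Run:
```python
from h import *
S=read_camera('scene');T=read_camera('top');e=np.array(env.state()['eef_pos']);print(e)
a=cv2.resize(T['image'][150:280,220:360],None,fx=2.9,fy=2.9,interpolation=cv2.INTER_CUBIC)
b=cv2.resize(S['image'][110:270,230:370],None,fx=2.6,fy=2.6,interpolation=cv2.INTER_CUBIC)
c=np.zeros((420,800,3),np.uint8);c[:a.shape[0],:a.shape[1]]=a;c[:b.shape[0],420:420+b.shape[1]]=b
cv2.imwrite('pics/y2.png',c[:,:,::-1])
```

```text
[482.81298818 107.71314839 370.66119827]
```

View pics/y2.png

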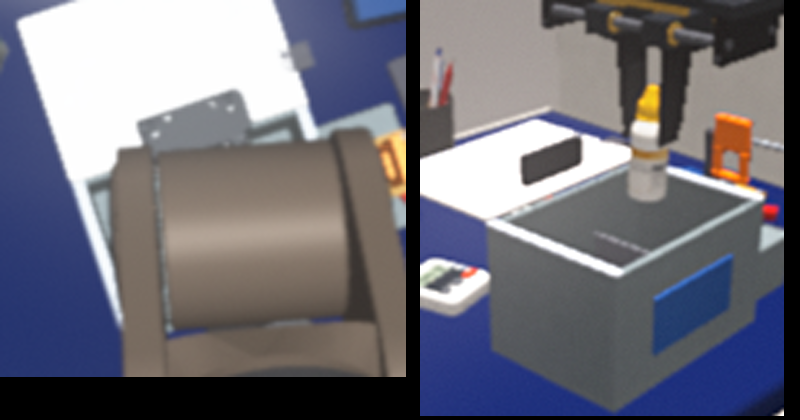

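The bottle hangs upright over the open well, so I'll lower it.

Emit:
move_arm(commands=[[[0,0,-0.5],0,-0.6],[[0,0,-0.8],0,-0.6],[[0,0,-0.8],0,-0.6],[[0,0,-0.7],0,-0.6],[[0,0,-0.6],0,-0.6],[[0,0,-0.4],0,-0.6],[[0,0,-0.2],0,-0.6],[[0,0,-0.1],0,-0.6],[[0,0,-0.06],0,-0.6],[[0,0,0],0,-0.6],[[0,0,0],0,-0.6]])

```text
t: 24.43
eef_pos: [482.9, 107.1, 246.5]
tcp_rot: [3.141, 0.0, 1.904]
ft_force: [0.7, -0.4, 0.6]
opening: 0.286
grip_force: 30.0
```

Emit:
move_arm(commands=[[[0,0,-0.05],0,-0.6],[[0,0,0],0,-0.6]])

```text
t: 24.6
eef_pos: [482.8, 107.0, 244.7]
tcp_rot: [3.141, 0.0, 1.904]
ft_force: [0.3, 0.1, -0.6]
opening: 0.286
grip_force: 30.0
```

Emit:
move_arm(commands=[[[0,0,-0.05],0,-0.6],[[0,0,0],0,-0.6]])

```text
t: 24.77
eef_pos: [482.8, 106.9, 242.9]
tcp_rot: [3.141, 0.0, 1.904]
ft_force: [-0.5, 0.1, -0.6]
opening: 0.284
grip_force: 30.0
```

Emit:
move_arm(commands=[[[0,0,-0.03],0,-0.6],[[0,0,0],0,-0.6]])

```text
t: 24.93
eef_pos: [482.8, 106.9, 242.0]
tcp_rot: [3.141, 0.0, 1.904]
ft_force: [-0.4, 0.9, -0.3]
opening: 0.283
grip_force: 30.0
```

Emit:
move_arm(commands=[[[0,0,-0.03],0,-0.6],[[0,0,0],0,-0.4],[[0,0,0],0,-0.3],[[0,0,0],0,-0.2],[[0,0,0],0,-0.15],[[0,0,0],0,-0.15],[[0,0,0.3],0,-0.15],[[0,0,0.6],0,-0.15],[[0,0,0.8],0,-0.15],[[0,0,0.9],0,-0.15],[[0,0,0.9],0,0],[[0,0,0.9],0,0.5],[[0,0,0.6],0,0.5],[[0,0,0],0,0.5]])

```text
t: 26.1
eef_pos: [482.8, 107.0, 395.1]
tcp_rot: [3.136, 0.002, 1.904]
ft_force: [-0.5, -0.1, -0.0]
opening: 0.65
grip_force: 0.0
```

Run:
```python
from h import *
np.set_printoptions(precision=1,suppress=True)
S=read_camera('scene');T=read_camera('top')
print(env.state()['eef_pos'])
for k in ['carton_mid','yellowcap_mid']:
  for nm,c in(('S',S),('T',T)):
    for r in cut_out(k,c)[:2]:
        ys,xs=np.nonzero(r['region']); print(nm,k,round(r['confidence'],2),r['at'],len(xs),xs.min(),xs.max(),ys.min(),ys.max())
print(proj(S,[482.8,106.9,94]),proj(T,[482.8,106.9,94]))
```

```text
[482.4 106.9 391.6]
S carton_mid 0.92 [192.3, 280.0] 2171 173 210 248 316
T carton_mid 0.77 [166.5, 271.4] 617 153 186 260 284
T carton_mid 0.51 [365.0, 217.6] 38 360 366 215 221
S yellowcap_mid 0.73 [195.5, 223.8] 1171 181 209 202 248
[317.7 202.6] [297.5 235.5]
```

Emit:
move_arm(commands=[[[-0.237,0.82,0],0.83,0.7],[[-0.237,0.82,0],0.83,0.7],[[-0.237,0.82,0],0.83,0.7],[[-0.237,0.82,0],0.83,0.7],[[-0.237,0.82,0],0.83,0.7],[[-0.237,0.82,0],0.83,0.7],[[-0.237,0.82,0],0.83,0.7],[[-0.237,0.82,0],0.83,0.7],[[-0.237,0.82,0],0.83,0.7],[[-0.237,0.82,0],0.83,0.7],[[-0.237,0.82,0],0.83,0.7],[[-0.237,0.82,0],0.83,0.7],[[0,0,0],0,0.7],[[0,0,-0.8],0,0.7],[[0,0,0],0,0.7]])

```text
t: 27.65
eef_pos: [396.9, 401.8, 363.4]
tcp_rot: [-3.136, -0.002, 2.701]
ft_force: [-0.3, -0.1, -0.0]
opening: 0.851
grip_force: 0.0
```

Run:
```python
from h import *
np.set_printoptions(precision=1,suppress=True)
S=read_camera('scene');e=np.array(env.state()['eef_pos']);print(e)
for r in cut_out('carton_mid',S)[:1]:
    ys,xs=np.nonzero(r['region']); print(r['confidence'],r['at'],len(xs),xs.min(),xs.max(),ys.min(),ys.max())
print(proj(S,[397,402,52]))
th=1.13;u=np.array([np.cos(th),np.sin(th),0]);v=np.array([np.sin(th),-np.cos(th),0])
for z in(0,105):print([proj(S,np.array([397,402,z])+a*23*u+b*20*v) for a in(-1,1) for b in(-1,1)])
a=cv2.resize(S['image'][170:320,130:280],None,fx=3.8,fy=3.8,interpolation=cv2.INTER_CUBIC);cv2.imwrite('pics/c1.png',a[:,:,::-1])
```

```text
[397.4 401.7 365.1]
0.69 [193.1, 281.8] 2170 173 210 248 315
[192.5 283.4]
[array([208. , 316.1]), array([210.7, 300.3]), array([179.9, 317.2]), array([184.1, 301.3])]
[array([202.1, 262.7]), array([205.3, 248.7]), array([171.8, 263.6]), array([176.8, 249.6])]
```

The scene camera agrees with the measured carton pose to within a pixel or so. I'll descend and grip it.

Emit:
move_arm(commands=[[[0,0,-0.6],0,0.7],[[0,0,-0.9],0,0.7],[[0,0,-0.9],0,0.7],[[0,0,-0.6],0,0.7],[[0,0,-0.4],0,0.7],[[0,0,0],0,0.4],[[0,0,0],0,0.2],[[0,0,0],0,0],[[0,0,0],0,-0.2],[[0,0,0],0,-0.3],[[0,0,0],0,-0.3],[[0,0,0],0,-0.3]])

```text
t: 28.75
eef_pos: [397.5, 402.2, 265.8]
tcp_rot: [3.141, 0.001, 2.701]
ft_force: [-0.2, -1.8, 6.5]
opening: 0.482
grip_force: 29.6
```

Emit:
move_arm(commands=[[[0,0,0.2],0,-0.3],[[0,0,0.6],0,-0.3],[[0,0,0.9],0,-0.3],[[0,0,0.9],0,-0.3],[[0,0,0.9],0,-0.3],[[0,0,0.8],0,-0.3],[[0,0,0],0,-0.3]])

```text
t: 29.33
eef_pos: [397.5, 402.3, 398.8]
tcp_rot: [3.135, 0.003, 2.701]
ft_force: [-0.0, 0.3, -1.7]
opening: 0.487
grip_force: 29.6
```

Emit:
move_arm(commands=[[[0.25,-0.788,0],-1,-0.3],[[0.25,-0.788,0],-1,-0.3],[[0.25,-0.788,0],-1,-0.3],[[0.25,-0.788,0],-1,-0.3],[[0.25,-0.788,0],-1,-0.3],[[0.25,-0.788,0],-1,-0.3],[[0.25,-0.788,0],-1,-0.3],[[0.25,-0.788,0],-1,-0.3],[[0.25,-0.788,0],-1,-0.3],[[0.25,-0.788,0],-0.96,-0.3],[[0,0,0],0,-0.3],[[0,0,0],0,-0.3]])

```text
t: 30.33
eef_pos: [472.6, 164.9, 393.4]
tcp_rot: [-3.14, -0.0, 1.902]
ft_force: [-0.0, -0.7, -2.7]
opening: 0.488
grip_force: 30.0
```

Run:
```python
from h import *
np.set_printoptions(precision=1,suppress=True)
S=read_camera('scene');e=np.array(env.state()['eef_pos']);print(e,env.state()['tcp_rot'])
for r in cut_out('carton_mid',S)[:1]:
    ys,xs=np.nonzero(r['region']); print(r['confidence'],r['at'],len(xs),xs.min(),xs.max(),ys.min(),ys.max())
th=.333;u=np.array([np.cos(th),np.sin(th),0]);v=np.array([np.sin(th),-np.cos(th),0])
for z in(-265.8,-160.8):print(*[proj(S,e+[0,0,z]+a*23*u+b*20*v) for a in(-1,1) for b in(-1,1)])
save(S,'c2',(200,80,400,250),4)
```

```text
[472.3 165.6 393.5] [-3.1 -0.   1.9]
0.71 [294.7, 174.7] 1584 281 313 140 201
[297.9 202. ] [311.3 195.4] [280.  195.2] [293.6 189.1]
[298.4 148.3] [312.7 143.3] [279.5 143.2] [293.8 138.5]
```

View pics/c2.png

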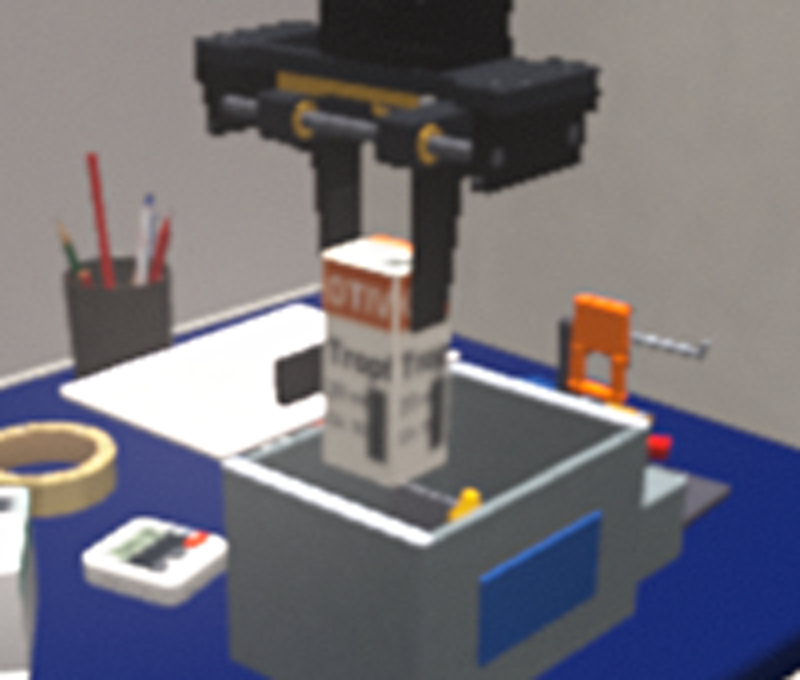

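The carton hangs upright over the left bay, and the yellow cap stands at (470,490), where it should be. I'll lower the carton.

Emit:
move_arm(commands=[[[0,0,-0.5],0,-0.3],[[0,0,-0.5],0,-0.3],[[0,0,-0.5],0,-0.3],[[0,0,-0.5],0,-0.3],[[0,0,0],0,-0.3]])

```text
t: 30.85
eef_pos: [471.7, 166.6, 331.7]
tcp_rot: [-3.137, -0.001, 1.906]
ft_force: [-0.3, 0.0, -3.1]
opening: 0.483
grip_force: 30.0
```

Emit:
move_arm(commands=[[[0,0,-0.5],0,-0.3],[[0,0,-0.5],0,-0.3],[[0,0,-0.5],0,-0.3],[[0,0,-0.3],0,-0.3],[[0,0,-0.1],0,-0.3],[[0,0,0],0,-0.3]])

```text
t: 31.35
eef_pos: [472.5, 166.1, 277.0]
tcp_rot: [-3.141, -0.0, 1.905]
ft_force: [0.2, 1.3, -2.2]
opening: 0.482
grip_force: 30.0
```

Emit:
move_arm(commands=[[[0,0,-0.08],0,-0.3],[[0,0,0],0,-0.3]])

```text
t: 31.52
eef_pos: [472.6, 165.9, 275.2]
tcp_rot: [3.141, 0.0, 1.904]
ft_force: [-0.4, -0.3, -3.3]
opening: 0.481
grip_force: 30.0
```

Emit:
move_arm(commands=[[[0,0,-0.06],0,-0.3],[[0,0,0],0,-0.3]])

```text
t: 31.68
eef_pos: [472.5, 165.8, 273.1]
tcp_rot: [3.141, 0.0, 1.904]
ft_force: [-0.5, -0.4, -2.5]
opening: 0.481
grip_force: 30.0
```

Emit:
move_arm(commands=[[[0,0,-0.03],0,-0.3],[[0,0,0],0,-0.3]])

```text
t: 31.85
eef_pos: [472.5, 165.7, 272.1]
tcp_rot: [3.141, 0.0, 1.904]
ft_force: [-0.7, 0.9, -2.7]
opening: 0.479
grip_force: 30.0
```

Emit:
move_arm(commands=[[[0,0,-0.04],0,-0.3],[[0,0,0],0,-0.3]])

```text
t: 32.02
eef_pos: [472.5, 165.8, 271.8]
tcp_rot: [3.141, 0.0, 1.904]
ft_force: [-3.3, 0.6, 12.9]
opening: 0.483
grip_force: 30.0
```

Emit:
move_arm(commands=[[[0,0,-0.04],0,-0.3],[[0,0,0],0,-0.3]])

```text
t: 32.18
eef_pos: [472.4, 165.9, 271.5]
tcp_rot: [3.14, 0.0, 1.904]
ft_force: [-7.6, -0.3, 25.2]
opening: 0.484
grip_force: 30.0
```

Emit:
move_arm(commands=[[[0,0,0.04],0,-0.3],[[0,0,0],0,0],[[0,0,0],0,0.1],[[0,0,0],0,0.2],[[0,0,0],0,0.2],[[0,0,0.3],0,0.2],[[0,0,0.6],0,0.2],[[0,0,0.9],0,0.2],[[0,0,0.9],0,0.2],[[0,0,0.9],0,0],[[0,0,0.7],0,0],[[0,0,0],0,0]])

```text
t: 33.18
eef_pos: [472.6, 165.8, 404.2]
tcp_rot: [3.135, 0.001, 1.904]
ft_force: [-0.5, 0.0, 0.4]
opening: 0.51
grip_force: 0.0
```

Run:
```python
from h import *
np.set_printoptions(precision=1,suppress=True)
S=read_camera('scene');e=np.array(env.state()['eef_pos']);print(e,env.state()['tcp_rot'])
for k in('carton_mid','yellowcap_mid'):
  for r in cut_out(k,S)[:2]:
    ys,xs=np.nonzero(r['region']); print(k,r['confidence'],r['at'],len(xs),xs.min(),xs.max(),ys.min(),ys.max())
th=.333;u=np.array([np.cos(th),np.sin(th),0]);v=np.array([np.sin(th),-np.cos(th),0])
print(*[proj(S,np.array([472.5,165.8,111])+a*23*u+b*20*v) for a in(-1,1) for b in(-1,1)])
save(S,'c3',(200,80,400,250),4)
```

```text
[472.3 165.7 402.1] [3.1 0.  1.9]
carton_mid 0.82 [298.2, 206.8] 281 283 310 197 212
yellowcap_mid 0.16 [299.7, 205.0] 222 285 310 197 211
[297.6 209.9] [311.  203.2] [280.  202.9] [293.4 196.6]
```

View pics/c3.png

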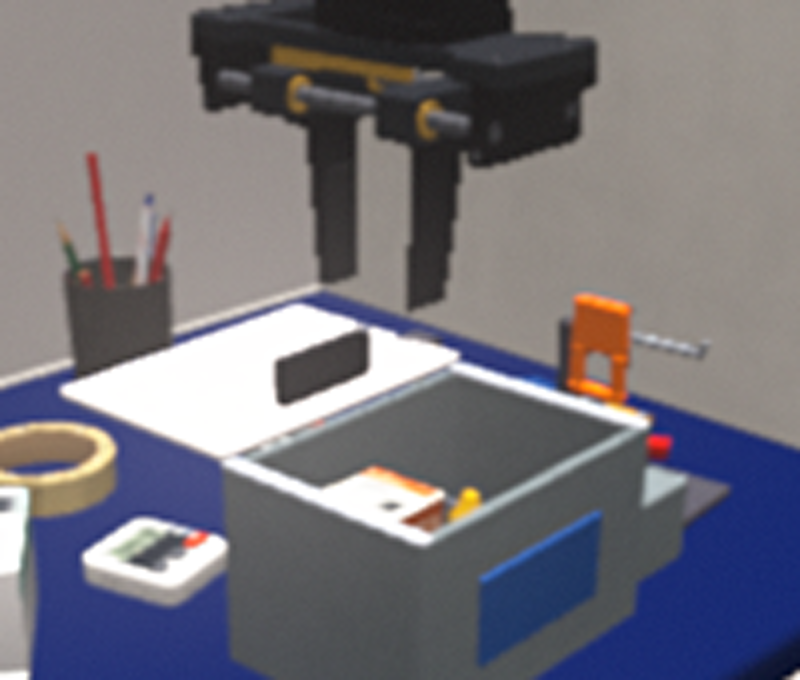

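Both medicines stand in the well, with the carton top at (395,497) and the yellow cap at (467,500). Now I'll shut the lid.

Emit:
move_arm(commands=[[[0.6,-0.13,0],0,0],[[0.6,-0.13,0],0,0],[[0.6,-0.13,0],0,0],[[0.6,-0.13,0],0,0],[[0.6,-0.13,0],0,0],[[0.67,-0.13,0],0,0],[[0,0,-0.8],0,0],[[0,0,-0.8],0,0],[[0,0,-0.7],0,0],[[0,0,-0.4],0,0],[[0,0,0],0,-0.5],[[0,0,0],0,-1],[[0,0,0],0,-1],[[0,0,0],0,-1],[[0,0,0],0,-1],[[0,0,0],0,-1]])

```text
t: 34.67
eef_pos: [582.0, 142.2, 319.4]
tcp_rot: [-3.14, 0.0, 1.904]
ft_force: [-18.1, -8.3, 13.3]
opening: 0.139
grip_force: 9.7
```

Emit:
move_arm(commands=[[[-0.2,-0.069,0],0,-1],[[-0.35,-0.121,0],0,-1],[[-0.38,-0.131,0],0,-1],[[-0.38,-0.131,0],0,-1],[[-0.38,-0.131,0],0,-1],[[-0.38,-0.131,0],0,-1],[[-0.38,-0.131,0],0,-1],[[-0.38,-0.131,0],0,-1],[[-0.38,-0.131,0],0,-1],[[-0.38,-0.131,0],0,-1],[[-0.3,-0.104,0],0,-1],[[-0.2,-0.069,0],0,-1],[[0,0,0],0,-1],[[0,0,0],0,-1]])

```text
t: 35.83
eef_pos: [459.5, 100.1, 319.3]
tcp_rot: [3.141, -0.0, 1.904]
ft_force: [-2.7, 5.0, 6.5]
opening: 0.126
grip_force: 30.0
```

Emit:
move_arm(commands=[[[-0.04,-0.014,0],0,-1],[[-0.04,-0.014,0],0,-1],[[0,0,0],0,-1],[[0,0,0],0,-1]])

```text
t: 36.17
eef_pos: [457.7, 99.5, 319.3]
tcp_rot: [3.14, -0.0, 1.904]
ft_force: [-0.3, 6.1, 6.1]
opening: 0.122
grip_force: 30.0
```

Emit:
move_arm(commands=[[[-0.04,-0.018,0],0,-1],[[-0.04,-0.018,0],0,-1],[[0,0,0],0,-1],[[0,0,0],0,-1]])

```text
t: 36.5
eef_pos: [456.7, 99.1, 319.3]
tcp_rot: [3.134, -0.0, 1.903]
ft_force: [12.5, 17.8, -4.9]
opening: 0.125
grip_force: 30.0
```

Emit:
move_arm(commands=[[[0.04,0.02,0],0,-1],[[0,0,0],0,-0.3],[[0,0,0],0,0],[[0,0,0],0,0],[[0,0,0.5],0,0],[[0,0,0.9],0,0],[[0,0,0.9],0,0],[[0,0,0.3],0,0],[[0,0,0],0,0]])

```text
t: 37.25
eef_pos: [456.2, 98.6, 398.5]
tcp_rot: [3.138, 0.001, 1.904]
ft_force: [1.1, 0.3, 0.2]
opening: 0.493
grip_force: 0.0
```

Emit:
move_arm(commands=[[[0.16,-0.21,0],0.97,0],[[0.16,-0.21,0],0.97,0],[[0.16,-0.21,0],0.97,0],[[0.16,-0.21,0],0.97,0],[[0.16,-0.21,0],0.97,0],[[0.16,-0.21,0],0.97,0],[[0.16,-0.21,0],0.97,0],[[0.16,-0.21,0],0.97,0],[[0.16,-0.21,0],0.97,0],[[0.16,-0.21,0],0.97,0],[[0.16,-0.21,0],0.97,0],[[0.16,-0.21,0],0.97,0],[[0.16,-0.21,0],0.97,0],[[0.16,-0.21,0],0.97,0],[[0.16,-0.21,0],0.97,0],[[0.16,-0.21,0],0.97,0],[[0.16,-0.21,0],0.97,0],[[0.16,-0.21,0],0.97,0],[[0.16,-0.21,0],0.97,0],[[0,0,0],0,0]])

```text
t: 38.92
eef_pos: [547.9, -21.9, 395.0]
tcp_rot: [3.141, -0.002, -2.902]
ft_force: [1.2, 0.0, 0.1]
opening: 0.501
grip_force: 0.0
```

Run:
```python
from h import *
np.set_printoptions(precision=2,suppress=True)
S=read_camera('scene');print(env.state()['eef_pos'],env.state()['tcp_rot'])
hsv=cv2.cvtColor(S['image'],cv2.COLOR_RGB2HSV)
m=(hsv[...,0]<14)&(hsv[...,1]>150)&(hsv[...,2]>150)
m[:,:330]=0;m[:,370:]=0;m[:120]=0;m[200:]=0
ys,xs=np.nonzero(m);print(xs.min(),xs.max(),ys.min(),ys.max())
for r in range(ys.min(),ys.max()+1):print(r,xs[ys==r].min(),xs[ys==r].max(),end='; ')
for z in(156,141,126):
  for th in(.333+1.25,.333+1.4,.333+1.55):
    v=np.array([-np.sin(th),np.cos(th),0]);print(z,th,proj(S,np.array([548.7,-21.6,z])+18*v),proj(S,np.array([548.7,-21.6,z])-18*v))
```

```text
[547.53 -21.42 395.22] [ 3.14 -0.   -2.91]
342 365 154 192
154 344 344; 155 344 345; 156 344 356; 157 344 357; 158 344 356; 159 344 356; 160 344 356; 161 344 356; 162 343 356; 163 343 356; 164 343 356; 165 343 356; 166 343 356; 167 343 356; 168 343 356; 169 343 356; 170 343 356; 171 343 356; 172 343 355; 173 343 355; 174 342 355; 175 342 355; 176 344 355; Traceback (most recent call last):
  File "<stdin>", line 8, in <module>
    return umr_minimum(a, axis, None, out, keepdims, initial, where)
ValueError: zero-size array to reduction operation minimum which has no identity
```

Emit:
move_arm(commands=[[[0.04,0,-0.8],0,0],[[0,0,-0.8],0,0],[[0,0,-0.5],0,0],[[0,0,-0.25],0,0],[[0,0,0],0,0],[[0,0,0],0,-0.5],[[0,0,0],0,-1],[[0,0,0],0,-1],[[0,0,0],0,-1],[[0,0,0],0,-1],[[0,0,0],0,-1],[[0,0,0],0,-1]])

```text
t: 39.97
eef_pos: [548.6, -21.0, 326.5]
tcp_rot: [3.142, 0.0, -2.905]
ft_force: [-1.0, 2.2, 2.1]
opening: 0.082
grip_force: 30.0
```

```bash
python3 -c "
from h import *
st=env.state();print(st['eef_pos'],st['ft_force'],st['moment'],st['tcp_rot'],st['opening'])"
```

```text
[548.63826539 -20.974855   326.53597657] [-0.98999682  2.21610257  2.10627329] [ 0.50934615  0.1149048  -0.0399107 ] [ 3.14151197e+00  3.01320718e-04 -2.90493175e+00] 0.08200875633252253
```

Emit:
move_arm(commands=[[[0,0,0],-0.8,-1],[[0,0,0],-0.8,-1],[[0,0,0],-0.8,-1],[[0,0,0],-0.8,-1],[[0,0,0],-0.8,-1],[[0,0,0],-0.8,-1],[[0,0,0],-0.8,-1],[[0,0,0],-0.8,-1],[[0,0,0],-0.8,-1],[[0,0,0],-0.8,-1],[[0,0,0],-0.8,-1],[[0,0,0],-0.8,-1],[[0,0,0],-0.8,-1],[[0,0,0],-0.8,-1],[[0,0,0],-0.8,-1],[[0,0,0],-0.8,-1],[[0,0,0],-0.8,-1],[[0,0,0],-0.8,-1],[[0,0,0],0,-1]])

```text
t: 41.55
eef_pos: [548.6, -21.2, 326.5]
tcp_rot: [-3.141, 0.0, 2.224]
ft_force: [-2.1, -2.7, 3.4]
opening: 0.082
grip_force: 30.0
```

```bash
python3 -c "
from h import *
st=env.state();print(st['eef_pos'],st['ft_force'],st['moment'],st['tcp_rot'],st['opening'])"
```

```text
[548.57891454 -21.22082171 326.54287905] [-2.14889476 -2.67718821  3.39799731] [-0.65141472  0.20509205  0.00422092] [-3.14126994e+00  3.91008994e-04  2.22366361e+00] 0.08203703039110195
```

Emit:
move_arm(commands=[[[0,0,0],-0.8,-1],[[0,0,0],-0.8,-1],[[0,0,0],-0.8,-1],[[0,0,0],-0.8,-1],[[0,0,0],-0.8,-1],[[0,0,0],-0.8,-1],[[0,0,0],0,-1],[[0,0,0],0,-1]])

```text
t: 42.22
eef_pos: [548.5, -21.2, 326.5]
tcp_rot: [-3.141, 0.0, 1.846]
ft_force: [-3.1, -3.6, 5.7]
opening: 0.083
grip_force: 30.0
```

```bash
python3 -c "
from h import *
st=env.state();print(st['eef_pos'],st['ft_force'],st['moment'],st['tcp_rot'],st['opening'])"
```

```text
[548.5238873  -21.2150082  326.51067554] [-3.08150435 -3.63275186  5.70320192] [-0.95666626  0.70298911 -0.01136026] [-3.14119792e+00  3.77217728e-04  1.84594017e+00] 0.0829134340032198
```

Emit:
move_arm(commands=[[[0,0,0],-0.6,-1],[[0,0,0],-0.6,-1],[[0,0,0],-0.6,-1],[[0,0,0],0,-1],[[0,0,0],0,-1]])

```text
t: 42.63
eef_pos: [548.5, -21.1, 326.5]
tcp_rot: [-3.141, 0.0, 1.702]
ft_force: [-4.0, -3.8, 6.7]
opening: 0.082
grip_force: 30.0
```

```bash
python3 -c "
from h import *
st=env.state();print(st['eef_pos'],st['ft_force'],st['moment'],st['tcp_rot'],st['opening'])"
```

```text
[548.48458793 -21.11080473 326.51057795] [-3.97309587 -3.84735331  6.73078985] [-0.89421716  0.79185765  0.15291678] [-3.14103152e+00  3.43479317e-04  1.70231633e+00] 0.08205048508794321
```

Emit:
move_arm(commands=[[[0,0,0],-0.6,-1],[[0,0,0],-0.4,-1],[[0,0,0],0,-1],[[0,0,0],0,-1]])

```text
t: 42.97
eef_pos: [548.6, -20.9, 326.5]
tcp_rot: [-3.142, 0.0, 1.623]
ft_force: [-2.5, -1.1, 5.9]
opening: 0.082
grip_force: 30.3
```

```bash
python3 -c "
from h import *
st=env.state();print(st['eef_pos'],st['ft_force'],st['moment'],st['tcp_rot'],st['opening'])"
```

```text
[548.5764803  -20.91621685 326.54266126] [-2.53694332 -1.06278487  5.94186721] [-0.42348918  0.56615037  0.54231319] [-3.14155154e+00  3.15489713e-04  1.62308662e+00] 0.082253549585187
```

Emit:
move_arm(commands=[[[0,0,0],0.8,-1],[[0,0,0],0.8,-1],[[0,0,0],0.8,-1],[[0,0,0],0.8,-1],[[0,0,0],0.2,-1],[[0,0,0],0,-1],[[0,0,0.1],0,-1],[[0,0,0.1],0,-1],[[0,0,0],0,-1]])

```text
t: 43.72
eef_pos: [548.6, -20.9, 332.7]
tcp_rot: [-3.142, -0.0, 1.892]
ft_force: [-2.1, -0.5, 1.1]
opening: 0.082
grip_force: 30.0
```

Emit:
move_arm(commands=[[[0,0,0.15],0,-1],[[0,0,0.15],0,-1],[[0,0,0.15],0,-1],[[0,0,0.2],0,-1],[[0,0,0.3],0,-1],[[0,0,0.5],0,-1],[[0,0,0],0,-1]])

```text
t: 44.3
eef_pos: [549.0, -21.0, 378.7]
tcp_rot: [3.138, 0.002, 1.891]
ft_force: [0.5, -0.1, -0.9]
opening: 0.079
grip_force: 30.0
```

Run:
```python
from h import *
np.set_printoptions(precision=1,suppress=True)
S=read_camera('scene');T=read_camera('top');st=env.state();e=np.array(st['eef_pos']);print(e,st['tcp_rot'],st['opening'],st['ft_force'])
hsv=cv2.cvtColor(S['image'],cv2.COLOR_RGB2HSV)
m=(hsv[...,0]<14)&(hsv[...,1]>150)&(hsv[...,2]>150)
m[:,:330]=0;m[:,375:]=0;m[:100]=0;m[185:]=0
ys,xs=np.nonzero(m);print(xs.min(),xs.max(),ys.min(),ys.max())
for r in range(ys.min(),ys.max()+1,3):
    w=xs[ys==r]
    if len(w):print(r,w.min(),w.max(),end='; ')
print()
for d in(-170.5,-185.5,-222.5):print(proj(S,e+[0,0,d]))
th=.333;v=np.array([-np.sin(th),np.cos(th),0])
for a in (-18,18):print(proj(S,e+[0,0,-170.5]+a*v))
```

```text
[548.6 -21.  376.4] [3.1 0.  1.9] 0.08293872019997786 [ 0.9  0.2 -0.9]
345 355 132 158
132 348 350; 135 345 350; 138 346 349; 141 346 349; 144 346 355; 147 345 355; 150 345 355; 153 345 354; 156 345 353; 
[352.  133.7]
[351.6 140.2]
[350.5 156.1]
[356.6 132. ]
[347.4 135.4]
```

Emit:
move_arm(commands=[[[-0.3,-0.1,0.4],0.35,-1],[[-0.3,-0.5,0.2],0.35,-1],[[-0.2,-0.7,0],0.35,-1],[[-0.087,-0.7,0],0.3,-1],[[0,-0.7,0],0,-1],[[0,-0.5,0],0,-1],[[0,-0.213,0],0,-1],[[0,0,-0.5],0,-1],[[0,0,-0.7],0,-1],[[0,0,-0.6],0,-1],[[0,0,-0.4],0,-1],[[0,0,-0.2],0,-1],[[0,0,0],0,-1],[[0,0,0],0,-1]])

```text
t: 45.57
eef_pos: [522.2, -123.2, 321.9]
tcp_rot: [-3.141, -0.0, 1.999]
ft_force: [0.2, -0.6, -0.8]
opening: 0.082
grip_force: 30.0
```

Run:
```python
from h import *
np.set_printoptions(precision=1,suppress=True)
S=read_camera('scene');st=env.state();e=np.array(st['eef_pos']);print(e,st['tcp_rot'],st['ft_force'])
hsv=cv2.cvtColor(S['image'],cv2.COLOR_RGB2HSV)
m=(hsv[...,0]<14)&(hsv[...,1]>150)&(hsv[...,2]>150)
m[:,:330]=0;m[:,420:]=0;m[:100]=0;m[215:]=0
ys,xs=np.nonzero(m)
if len(xs):print(xs.min(),xs.max(),ys.min(),ys.max())
for d in(-170.5,-211.5,-222.5):print(proj(S,e+[0,0,d]))
```

```text
[ 522.3 -123.3  322.3] [3.1 0.  2. ] [ 0.4 -0.4 -0.8]
386 390 155 178
[393.1 153.1]
[391.1 169.6]
[390.6 174. ]
```

Emit:
move_arm(commands=[[[0.2,0.082,-0.04],0,-1],[[0.2,0.082,0],0,-1],[[0.2,0.082,0],0,-1],[[0.2,0.082,0],0,-1],[[0.2,0.082,0],0,-1],[[0,0,0],0,-1]])

```text
t: 46.12
eef_pos: [553.1, -110.6, 320.7]
tcp_rot: [3.141, 0.0, 1.999]
ft_force: [-0.6, 0.4, -0.5]
opening: 0.079
grip_force: 30.0
```

Emit:
move_arm(commands=[[[0.2,0.082,0],0,-1],[[0.2,0.082,0],0,-1],[[0.2,0.082,0],0,-1],[[0.2,0.082,0],0,-1],[[0.2,0.082,0],0,-1],[[0,0,0],0,-1]])

```text
t: 46.62
eef_pos: [583.1, -98.4, 320.6]
tcp_rot: [3.141, 0.0, 1.999]
ft_force: [-0.5, 0.1, -1.3]
opening: 0.081
grip_force: 30.0
```

Emit:
move_arm(commands=[[[0,0,-0.15],0,-1],[[0,0,-0.15],0,-1],[[0,0,-0.06],0,-1],[[0,0,0],0,-1]])

```text
t: 46.95
eef_pos: [581.8, -98.9, 309.1]
tcp_rot: [-3.141, -0.001, 1.998]
ft_force: [-0.9, -1.0, -0.1]
opening: 0.08
grip_force: 30.0
```

Emit:
move_arm(commands=[[[0,0,-0.05],0,-1],[[0,0,0],0,-1]])

```text
t: 47.12
eef_pos: [582.0, -98.9, 308.4]
tcp_rot: [3.142, 0.0, 1.998]
ft_force: [-0.6, -0.1, 2.2]
opening: 0.081
grip_force: 30.0
```

Contact comes right at the hanging height. I'll release the key slowly and withdraw upward.

Emit:
move_arm(commands=[[[0,0,0],0,-0.75],[[0,0,0],0,-0.6],[[0,0,0],0,-0.4],[[0,0,0],0,-0.2],[[0,0,0],0,0],[[0,0,0],0,0],[[0,0,0.2],0,0],[[0,0,0.4],0,0],[[0,0,0.8],0,0],[[0,0,0.9],0,0],[[0,0,0.9],0,0],[[-0.6,0,0.3],0,0],[[-0.8,0,0],0,0],[[-0.8,0,0],0,0],[[-0.8,0,0],0,0],[[-0.5,0,0],0,0],[[0,0,0],0,0]])

```text
t: 48.53
eef_pos: [474.9, -98.5, 414.1]
tcp_rot: [-3.141, -0.0, 1.998]
ft_force: [0.8, -0.0, 0.7]
opening: 0.499
grip_force: 0.0
```

Run:
```python
from h import *
np.set_printoptions(precision=1,suppress=True)
S=read_camera('scene');T=read_camera('top');st=env.state();print(st['eef_pos'],st['tcp_rot'],st['t'])
for nm,c in(('S',S),('T',T)):
  hsv=cv2.cvtColor(c['image'],cv2.COLOR_RGB2HSV)
  m=(hsv[...,0]<16)&(hsv[...,1]>150)&(hsv[...,2]>150)
  if nm=='S': m[:,:345]=0;m[:,420:]=0;m[:100]=0;m[225:]=0
  else: m[:,:374]=0;m[:,420:]=0;m[:165]=0;m[225:]=0
  ys,xs=np.nonzero(m);print(nm,len(xs),xs.min() if len(xs) else '',xs.max() if len(xs) else '',ys.min() if len(xs) else '',ys.max() if len(xs) else '')
# initial-image comparison (pictures: t1 crop, s1 crop)
for nm,c,f,(u0,v0,u1,v1),s in(('t1',T,'pics/t1.png',(235,150,415,280),4.4),('s1',S,'pics/s1.png',(250,140,400,240),5)):
    a=cv2.resize(c['image'][v0:v1,u0:u1,::-1],None,fx=s,fy=s,interpolation=cv2.INTER_CUBIC).astype(int);b=cv2.imread(f).astype(int)
    d=np.abs(a-b).max(2)>50;n,l,stt,ce=cv2.connectedComponentsWithStats(d.astype(np.uint8));print(nm,[list(x) for x in stt[1:] if x[4]>60])
```

```text
[477.3 -98.9 414.1] [3.1 0.  2. ] 48.6333
S 137 362 371 152 176
T 15 385 399 186 193
t1 [[np.int32(692), np.int32(146), np.int32(32), np.int32(20), np.int32(381)], [np.int32(768), np.int32(156), np.int32(18), np.int32(18), np.int32(250)], [np.int32(707), np.int32(161), np.int32(26), np.int32(22), np.int32(292)], [np.int32(647), np.int32(184), np.int32(52), np.int32(72), np.int32(1401)], [np.int32(640), np.int32(187), np.int32(16), np.int32(12), np.int32(117)], [np.int32(701), np.int32(186), np.int32(18), np.int32(19), np.int32(248)], [np.int32(698), np.int32(222), np.int32(11), np.int32(13), np.int32(120)], [np.int32(722), np.int32(263), np.int32(41), np.int32(70), np.int32(846)], [np.int32(685), np.int32(264), np.int32(37), np.int32(48), np.int32(1041)], [np.int32(733), np.int32(264), np.int32(59), np.int32(308), np.int32(11042)], [np.int32(686), np.int32(311), np.int32(28), np.int32(48), np.int32(439)], [np.int32(709), np.int32(314), np.int32(18), np.int32(16), np.int32(132)], [np.int32(444), np.int32(319), np.int32(15), np.int32(12), np.int32(135)], [np.int32(718), np.int32(338), np.int32(39), np.int32(67), np.int32(1141)]]
s1 [[np.int32(740), np.int32(0), np.int32(10), np.int32(489), np.int32(4148)], [np.int32(584), np.int32(55), np.int32(13), np.int32(11), np.int32(101)], [np.int32(600), np.int32(55), np.int32(12), np.int32(21), np.int32(162)], [np.int32(553), np.int32(64), np.int32(40), np.int32(122), np.int32(1774)], [np.int32(595), np.int32(84), np.int32(13), np.int32(39), np.int32(325)], [np.int32(588), np.int32(144), np.int32(14), np.int32(31), np.int32(244)], [np.int32(582), np.int32(215), np.int32(8), np.int32(11), np.int32(64)]]
```

Run:
```python
from h import *
T=read_camera('top');S=read_camera('scene')
def cmp(c,f,box,s,rois):
    u0,v0,u1,v1=box
    a=cv2.cvtColor(cv2.resize(c['image'][v0:v1,u0:u1,::-1],None,fx=s,fy=s,interpolation=cv2.INTER_CUBIC),6).astype(np.float32);b=cv2.cvtColor(cv2.imread(f),6).astype(np.float32)
    for x0,y0,x1,y1 in rois:
        w=cv2.createHanningWindow((x1-x0,y1-y0),cv2.CV_32F);print(f,(x0,y0),cv2.phaseCorrelate(b[y0:y1,x0:x1].copy(),a[y0:y1,x0:x1].copy(),w))
cmp(T,'pics/t1.png',(235,150,415,280),4.4,[(180,370,400,490),(10,230,120,330),(20,220,440,540),(450,180,600,320)])
cmp(S,'pics/s1.png',(250,140,400,240),5,[(310,160,470,310),(20,120,320,300),(340,330,520,480),(420,70,640,220)])
```

```text
pics/t1.png (180, 370) ((0.5504419805514402, -0.0392448967830461), 0.8721990162884747)
pics/t1.png (10, 230) ((0.0383718083589315, -0.019241215772467513), 0.8953119165102641)
pics/t1.png (20, 220) ((0.010599331319212979, -0.020134713918764646), 0.8471301386753718)
pics/t1.png (450, 180) ((-0.0047642495223385595, 0.023194771348627796), 0.8542602503741229)
pics/s1.png (310, 160) ((4.542611303461314, 0.2258969077443851), 0.29838720258076984)
pics/s1.png (20, 120) ((-4.434491563828999, -0.12189950502063596), 0.47862831327650285)
pics/s1.png (340, 330) ((0.1477364440762443, 0.029898289373491593), 0.43703214800799334)
pics/s1.png (420, 70) ((0.6115908947200808, -0.09325206348147219), 0.45376301518192996)
```

```bash
python3 -c "
from h import *
print(env.job_done())"
```

```text
the job is handed in; nothing more can be done
None
```

The orange-and-white carton and the yellow-capped bottle (no amber bottle was there) were seen standing upright in the well before the lid was shut; the safe is locked, the key is back on its peg and the job is handed in; I did not check the bystander items individually.

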